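# Next mug to the fettling place

### The job

The white mug in the blue ring is finished, so move the line on by one: first clear the cork sanding block off the green ring into the blue tray, laid flat, and slide the white mug over into the green ring. Then lift the orange cap off the damp brown mug and lay it knob up on the floor of the blue tray too, and last slide the brown mug from the yellow ring into the blue ring. The clay is weak: keep both mugs upright with their feet on the board all the way, never lifting them, stand each well inside its ring, and leave everything else on the bench where it is.

Things in the scene. Friction and masses are not known exactly. Their poses are not given: they have to be found in the camera images.
- mug_finished: White tiki mug (dry clay), uncapped, standing in the blue ring at the start. 110 mm high, 0.32 kg, foot 80 mm across, carved face (nose to its -x, at most 42 mm from the axis, carving below 73 mm), plain round collar 62 mm in diameter from 72 mm up to the open rim, wall 5 mm. Origin: centre of its underside, z up.
- mug_next: Damp dark brown tiki mug, standing in the yellow ring at the start with the orange cap on its mouth. 110 mm high, 0.32 kg, foot 80 mm across, carved face (nose to its -x, at most 42 mm from the axis, carving below 73 mm), plain round collar 62 mm in diameter from 72 mm up to the open rim, wall 5 mm. Origin: centre of its underside, z up.
- cap: Orange cap lying loose on the brown mug's rim: flat disc 72 mm in diameter, 6 mm thick, with an upright round knob on its centre, 20 mm in diameter, 28 mm high (34 mm in all). Origin: centre of its underside, z up through the knob. About 70 g.
- block: Cork sanding block with a dark abrasive sole, 86 mm (its x) by 43 mm (its y) by 28 mm high, lying on the green ring. Origin: centre of its underside, z up. About 80 g.
- tray: Fixed shallow blue tray on the board, outside 190 mm (its x) by 130 mm (its y), 25 mm high, walls and floor 5 mm thick. Origin: centre of its underside, z up. It may stand at the left or right end of the board (a wooden tool caddy of the same footprint, 45 mm high with its tools below 50 mm, stands at the other end). Block and cap fit side by side along its x.
- ring_done: Flat printed ring on the grey board (no thickness to speak of), green, 126 mm outer and 112 mm inner diameter. Origin: its centre, on the board's top (12 mm above the table). The place for the finished mug; the sanding block lies on it at the start.
- ring_work: Flat printed ring on the grey board (no thickness to speak of), blue, 126 mm outer and 112 mm inner diameter. Origin: its centre, on the board's top (12 mm above the table). The working place; the white mug stands in it at the start.
- ring_next: Flat printed ring on the grey board (no thickness to speak of), yellow, 126 mm outer and 112 mm inner diameter. Origin: its centre, on the board's top (12 mm above the table). The waiting place; the brown mug stands in it at the start.
- mug_spare: White tiki mug of the same shape, in no ring, at the back of the board; to be left alone. Origin: centre of its underside.
- bottle: Grey bottle with a yellow label, 56 mm in diameter, 125 mm high; to be left alone. Origin: centre of its underside.
- jar: Blue jar with a steel lid, 60 mm in diameter, 70 mm high; to be left alone. Origin: centre of its underside.
- cup: Clear plastic cup, 64 mm in diameter, 95 mm high, at the board's far edge; to be left alone. Origin: centre of its underside.
- brush: Flat brush lying on the board, 160 mm long along its x; to be left alone. Origin: under its middle.

How it is judged:
On the way, in this order (a step that is already met when the one before it is completed fails the run):
1. the sanding block lies flat in the blue tray, released (x of block in the frame of tray between -0.085 and 0.085 m and y of block in the frame of tray between -0.055 and 0.055 m and z of block in the frame of tray below 0.015 m and angle between block's own z axis and vertical below 0.15 rad and linear speed of block below 0.03 m/s and contact force between the fingers and block below 0.2 N), for 0.2 s.
2. the white mug stands in the green ring, released (horizontal distance between mug_finished and ring_done below 0.016 m and angle between mug_finished's own z axis and vertical below 0.08 rad and height (world z) of mug_finished below 0.016 m and linear speed of mug_finished below 0.03 m/s and contact force between the fingers and mug_finished below 0.2 N), for 0.2 s.
3. the orange cap lies knob up on the floor of the blue tray, released (x of cap in the frame of tray between -0.085 and 0.085 m and y of cap in the frame of tray between -0.055 and 0.055 m and z of cap in the frame of tray below 0.015 m and angle between cap's own z axis and vertical below 0.15 rad and linear speed of cap below 0.03 m/s and contact force between the fingers and cap below 0.2 N), for 0.2 s.
4. the brown mug stands in the blue ring, released (horizontal distance between mug_next and ring_work below 0.016 m and angle between mug_next's own z axis and vertical below 0.08 rad and height (world z) of mug_next below 0.016 m and linear speed of mug_next below 0.03 m/s and contact force between the fingers and mug_next below 0.2 N), for 0.2 s.
At the end, for the whole second after the job is handed in: The sanding block and the cap both lie flat on the floor of the blue tray (cap knob up); the white mug's centre is within 16 mm of the green ring's centre and the brown mug's within 16 mm of the blue ring's, both upright on the board; everything released and at rest (all of step 1 and all of step 2 and all of step 3 and all of step 4); the robot touches nothing.
It fails at once if a mug is lifted (foot more than 8 mm off the board) (height (world z) of any of mug_finished, mug_next above 0.02 m).
It fails at once if a mug is tipped by more than 0.25 rad (angle between any of mug_finished, mug_next's own z axis and vertical above 0.25 rad).
It fails at once if a bystander is moved by more than 30 mm (distance of any of mug_spare, bottle, jar, cup, brush from where it was at the start of the episode above 0.03 m).
It also fails if it takes over 72 s, if anything falls off the work surface, if the arm or the gripper's body presses on something with over 40 N, if the wrist force passes 120 N, or if a joint passes its speed limit or range.

### The arm

A 6-joint arm with a two-finger parallel gripper is mounted at the origin on the work surface. World frame = base frame: x ahead of the robot, y to its left, z up, the work surface at z = 0. Lengths are in m, angles in rad, forces in N, time in s.
With the tool pointing down it reaches from about 0.35 to 0.775 m from the base axis. Payload 7.3 kg.
Tool frame: the origin (TCP) lies midway between the tips of the shut fingers; the grasp point (between the pads) lies 19 mm behind it (robot.grip_depth is the z of the grasp point in the tool frame, in m); z points along the fingers, y is the line along which they close (so a half turn about z gives the same grasp; the last joint's range is limited). The gripper opens to 92 mm and grips with 3 to 60 N. Pads are 19 mm wide; open, the fingers measure 130 mm over their backs; the gripper's body (75 mm by 190 mm) begins 47 mm behind the grasp point.
Start: joints at [-1.257, 0.342, 1.524, -0, 1.275, -0.146], TCP at [0.233, -0.47, 0.187] pointing down, gripper open.
Joint ranges: [-2.53, 2.53], [-0.77, 2.02], [0.04, 2.7], [-1, 4.14], [0.28, 2.66], [-3.11, 3.11]. Speed limits (rad/s): [2.57, 2.57, 3.14, 3.14, 3.14, 3.14].

### API

Orientations are given as [roll, pitch, yaw] about the fixed x, y, z axes, in that order (R = Rz(yaw) Ry(pitch) Rx(roll)).
In Python, from cell import robot, viewer gives the robot as it stands.
- The arm moves only by the tool step_arm, never from a script. Its argument "increments" is a list of rows, each an object with "delta_pos": the shift along the tool's x, y, z in cm, a list of three; "dr": the turn, a rotation vector about the tool's x, y, z in degrees, a list of three; "fingers": the closure, from -1 (fully open) to 1 (shut), so that 0 is half open. In form: [{"delta_pos": [tx, ty, tz], "dr": [wx, wy, wz], "fingers": fingers}, ...]. A call has exactly 5 rows; each row is the pose to reach, as a shift and turn from the pose commanded when the call began, along the tool's axes at that moment; what a row does not reach only later rows make up. A row lasts 1/8 s, in which the tool goes at most 62.5 mm and 10.7 degrees, less where a joint would pass 70% of its speed; a pose out of reach is approached as far as the arm can. A call with a gripper value outside its range is refused whole. The fingers move at their own pace and stop on an object; "newtons" is the grip in N (left out, the last holds). Time passes only in rows, so rows that repeat a pose let the fingers close, or fill a call up. It gives the time, the measured TCP pose, the force, the opening and the grip force at its end, in the units of the state.
- robot.observe(): the state, without advancing time (a new reading comes with each control period).
- viewer.read_camera(name): name is "scene" or "side" or "wrist"; returns the picture (384x512x3 uint8, red, green, blue); there is no depth.
- viewer.camera_params(name): a dict with "K" (3x3 intrinsics, pixels), "k1" (the pictures are not rectified: a ray, as slopes to the right and down, at radius r is drawn at 1 + k1 r^2 times it, then the intrinsics apply), "T" (4x4, takes a point from camera to world coordinates). Camera axes: x right, y down, z forward; pixel columns grow to the right and rows downward; lengths in m; the calibration is good to about 2 mm. A picture is of the moment at which its call begins: read the wrist's pose just before it. camera_params takes no time and is no camera call; for the wrist camera it gives the pose at the moment of the call.
- robot.hand_in(): hands the job in; it is judged then, once.
The state is a dict: "time": time; "qpos": joint angles; "qvel": joint speeds; "joint_efforts": joint torques, N m; "tool_pos": TCP position; "tool_rot": TCP orientation; "contact_force": force on the tool from outside, world axes, zero at the start; "torque": the same for the moment, N m; "opening": finger opening in m; "grip_force": force on a finger pad.
Only numpy, scipy, OpenCV 4.12 (cv2) and the standard library are available. Lean on these libraries where they do the work, as an engineer would, in place of code of your own. Each camera call takes 0.05 s, during which the arm holds its last target. There are 200 camera calls.

## Working session

There is one attempt and no reset: what is moved stays moved. The work goes in short steps, Python scripts to look and compute and a tool call to move; the robot and the scene stay as the last step left them, time stands still between calls to the robot, and variables do not carry over. Pictures are saved under pics/ and viewed, at most 10 in all, crops included, and the job is handed in when it is done.

Besides the shell and the picture viewer there is one more tool, called by a JSON object that holds its "api" and its "payload", one argument or row to a line. step_arm: Moves the arm, as the interface text tells. Its arguments: {"type":"object","properties":{"increments":{"type":"array"},"newtons":{"type":"number"}},"required":["increments"]}

```bash
mkdir -p pics
cat > h.py <<'E'
import numpy as np, cv2
from cell import robot, viewer
def ray(p,uv):
    K=np.array(p["K"]);T=np.array(p["T"]);k=p["k1"]
    d=np.array([(uv[0]-K[0,2])/K[0,0],(uv[1]-K[1,2])/K[1,1]])
    s=d.copy()
    for _ in range(20): s=d/(1+k*(s@s))
    return T[:3,3],T[:3,:3]@np.array([s[0],s[1],1])
def onz(p,uv,z):
    o,d=ray(p,uv); return (o+d*(z-o[2])/d[2])
def snap(name,fn):
    p=viewer.camera_params(name); im=viewer.read_camera(name)
    cv2.imwrite('pics/'+fn,im[:,:,::-1]); return p,im
E
python3 - <<'E'
from h import *
import pickle
ps={}
ims=[]
for n in("scene","side"):
    p,im=snap(n,n+'0.png'); ps[n]=p; print(n,np.round(p["T"],3).tolist(),np.round(p["K"],1).tolist(),p["k1"])
    cv2.imwrite(f'pics/{n}0b.png',cv2.resize(im[:,:,::-1],(800,600),interpolation=cv2.INTER_CUBIC))
pickle.dump(ps,open('ps.pkl','wb'))
print(robot.observe(), robot.grip_depth)
E
```

```text
scene [[0.392, 0.716, -0.578, 1.359], [0.92, -0.311, 0.239, -0.317], [-0.009, -0.625, -0.78, 1.113], [0.0, 0.0, 0.0, 1.0]] [[422.0, 0.0, 249.8], [0.0, 422.0, 188.8], [0.0, 0.0, 1.0]] -0.012182297328349048
side [[-0.756, -0.349, 0.554, -0.121], [-0.655, 0.39, -0.647, 0.893], [0.01, -0.852, -0.524, 0.818], [0.0, 0.0, 0.0, 1.0]] [[492.0, 0.0, 257.5], [0.0, 492.0, 193.1], [0.0, 0.0, 1.0]] -0.09287143592868856
{'time': 0.1, 'qpos': array([-1.25701104e+00,  3.42635790e-01,  1.52489753e+00, -2.09716856e-06,
        1.27542120e+00, -1.45991375e-01]), 'qvel': array([-0.00049157, -0.00273729, -0.00215946,  0.00090528, -0.00103463,
       -0.00062093]), 'joint_efforts': array([ 3.30655123e-03, -4.32002592e+01, -2.44696033e+01,  7.19611743e-02,
        5.25205024e-02, -4.83325073e-05]), 'tool_pos': array([ 0.23286233, -0.47007142,  0.18643183]), 'tool_rot': array([-3.14024499e+00, -1.96129734e-04,  4.59777139e-01]), 'contact_force': array([ 0.0528317 , -0.29854458, -0.02044351]), 'torque': array([ 0.01373555, -0.03103706,  0.0403257 ]), 'grip_force': 0.0, 'opening': 0.09185924342240667} -0.0188
```

View pics/scene0b.png

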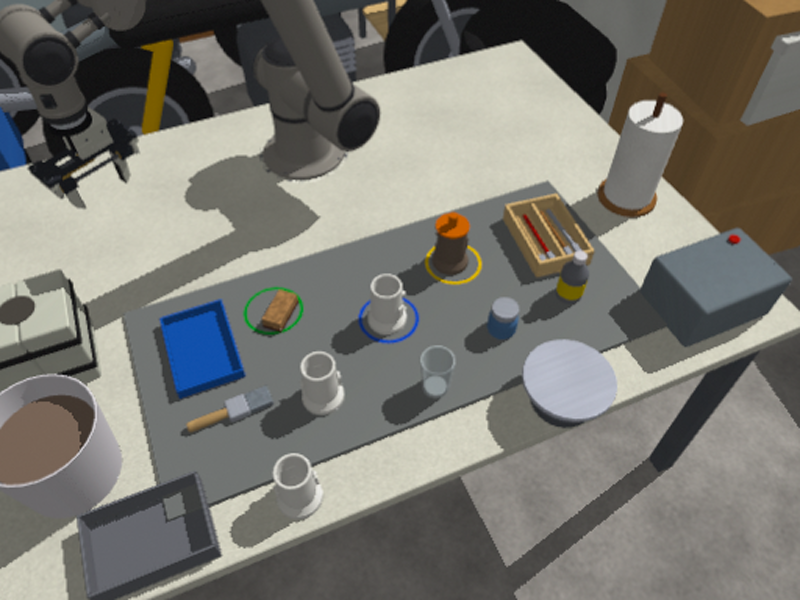

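View pics/side0b.png

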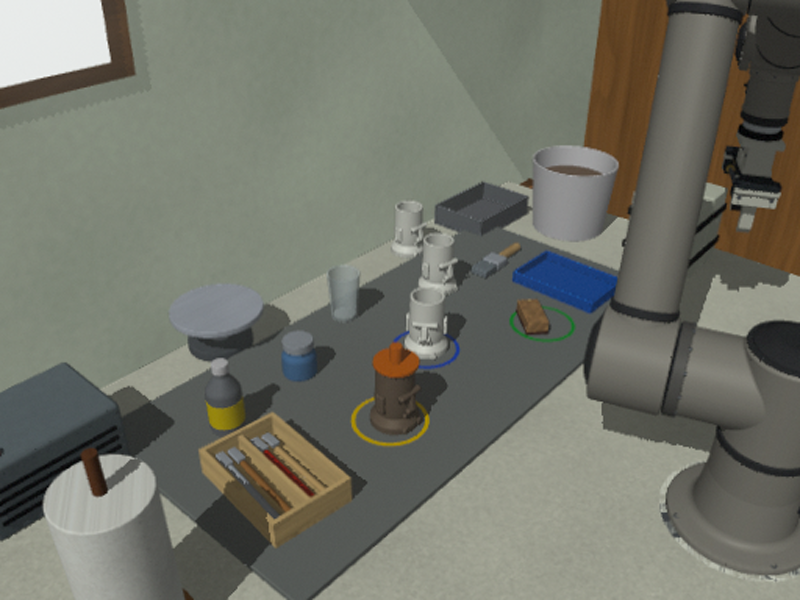

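The scene picture (800x600) shows the tray at (200,347), the block at (280,311) on the green ring, and the white mug (rim 387,285) in the blue ring. The capped brown mug (452,225) is in the yellow ring. The spare mug, cup, jar and brush lie beyond them, toward the far edge. Next I fit the rings and enlarge the crops.

```bash
cat > rings.py <<'E'
from h import *
import pickle
from scipy.optimize import least_squares
ps=pickle.load(open('ps.pkl','rb'))
for n in ("scene","side"):
    im=cv2.imread(f'pics/{n}0.png'); p=ps[n]
    hsv=cv2.cvtColor(im,cv2.COLOR_BGR2HSV)
    H,S,V=cv2.split(hsv)
    for c,(a,b) in dict(green=(50,75),blue=(105,125),yellow=(20,30)).items():
        m=((H>=a)&(H<=b)&(S>150)&(V>60)).astype(np.uint8)
        k,lab,st,ce=cv2.connectedComponentsWithStats(m,connectivity=8)
        for i in range(1,k):
            if st[i,4]<25: continue
            ys,xs=np.where(lab==i)
            P=np.array([onz(p,(x,y),.012) for x,y in zip(xs,ys)])[:,:2]
            r=least_squares(lambda q:np.hypot(*(P-q).T)-.0595,P.mean(0),loss='soft_l1',f_scale=.003).x
            e=np.hypot(*(P-r).T)-.0595
            print(n,c,st[i].tolist(),np.round(r,4),'rms',round(float(e.std()),4))
s=cv2.imread('pics/scene0.png'); 
crop=s[120:260,95:315]; A=cv2.resize(crop,None,fx=3.6,fy=3.6,interpolation=cv2.INTER_CUBIC)
cv2.imwrite('pics/cropA.png',A)
s=cv2.imread('pics/side0.png')
crop=s[140:290,220:400]; A=cv2.resize(crop,None,fx=4,fy=4,interpolation=cv2.INTER_CUBIC)
cv2.imwrite('pics/cropB.png',A)
E
python3 rings.py
```

```text
scene green [156, 184, 31, 30, 93] [ 0.4816 -0.2224] rms 0.0016
scene green [181, 189, 13, 24, 48] [ 0.4813 -0.2231] rms 0.0017
scene blue [0, 69, 17, 40, 452] [-0.3373 -0.7396] rms 0.032
scene blue [230, 191, 38, 29, 141] [ 0.5969 -0.0081] rms 0.0018
scene blue [102, 192, 55, 63, 2283] [ 0.5154 -0.3851] rms 0.0264
scene yellow [90, 25, 21, 61, 729] [-0.459  -0.3067] rms 0.0653
scene yellow [272, 157, 36, 25, 146] [0.5115 0.1841] rms 0.0022
scene yellow [356, 178, 19, 14, 148] [0.6416 0.4142] rms 0.0112
side green [354, 199, 14, 19, 35] [ 0.4813 -0.2247] rms 0.0013
side green [326, 200, 12, 16, 28] [ 0.4811 -0.2247] rms 0.0015
side blue [328, 161, 67, 39, 1502] [ 0.5307 -0.402 ] rms 0.0265
side blue [271, 217, 23, 19, 51] [ 0.5968 -0.0104] rms 0.0016
side yellow [225, 254, 50, 31, 223] [0.5118 0.1812] rms 0.002
side yellow [132, 256, 25, 19, 315] [0.743  0.3057] rms 0.0157
```

View pics/cropA.png

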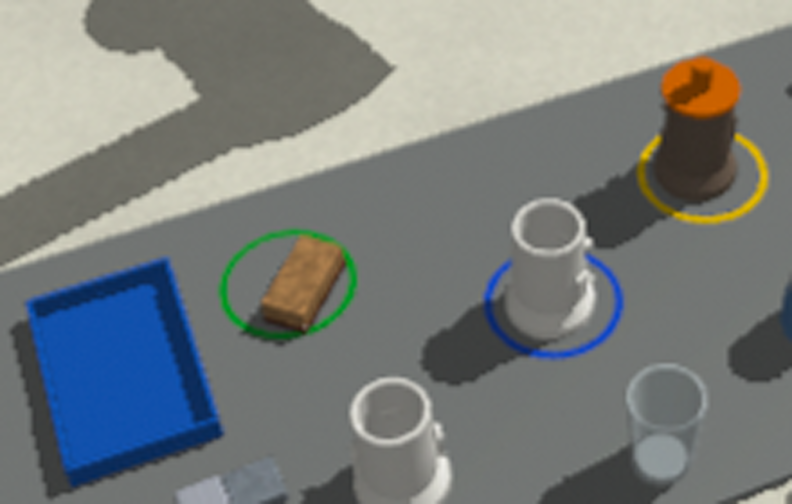

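View pics/cropB.png

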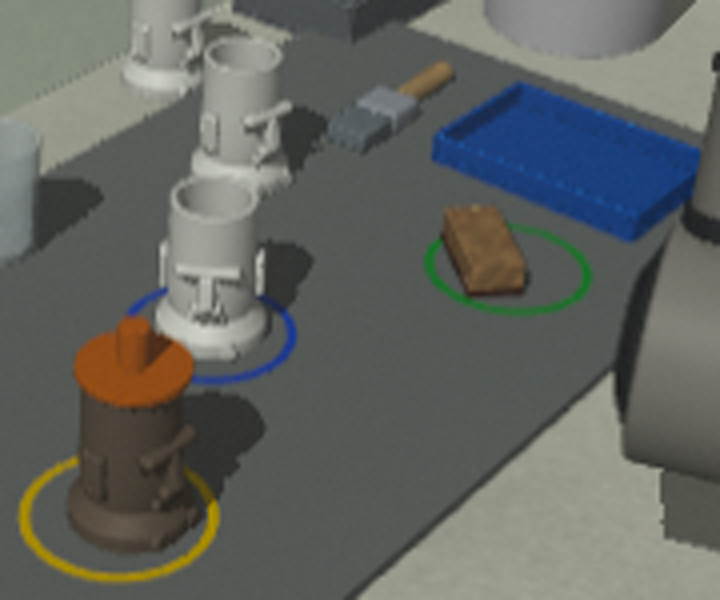

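In crop A the block's top corners are at about (305,236), (346,251), (302,320) and (262,307), and the mug rim centre is (549,228). The cap disc centre is (700,87), and the tray corners are (28,300), (165,260), (220,424) and (70,474). In crop B the rim is (214,198), the cap disc is (133,366) and the block top corners are (443,207), (490,205), (525,262) and (473,268).

Run:
```python
from h import *
import pickle
ps=pickle.load(open('ps.pkl','rb'))
A=lambda u,v,z:onz(ps['scene'],((u+.5)/3.6-.5+95,(v+.5)/3.6-.5+120),z)[:2]
B=lambda u,v,z:onz(ps['side'],((u+.5)/4-.5+220,(v+.5)/4-.5+140),z)[:2]
r=lambda x:np.round(x,4).tolist()
def box(P,n):
    P=np.array(P);d=np.linalg.norm(P-np.roll(P,-1,0),axis=1)
    print(n,r(P.mean(0)),'sides',r(d),'dirs',r(np.degrees(np.arctan2(*(np.roll(P,-1,0)-P)[:,::-1].T))), r(P))
box([A(*c,.04) for c in[(305,236),(346,251),(302,320),(262,307)]],'blockA')
box([B(*c,.04) for c in[(443,207),(490,205),(525,262),(473,268)]],'blockB')
box([A(*c,.037) for c in[(28,300),(165,260),(220,424),(70,474)]],'trayA')
print('white',r(A(549,228,.122)),r(B(214,198,.122)))
print('spare',r(A(393,411,.122)),r(B(243,56,.122)))
print('cap',r(A(700,87,.128)),r(B(133,366,.128)),'knob',r(A(703,70,.156)),r(B(133,324,.156)))
print('cup',r(A(667,398,.107)))
g=np.array([.4813,-.2237]);b=np.array([.5969,-.0092]);y=np.array([.5116,.183])
for a,c in((b,g),(y,b)):
    print(r(c-a),np.linalg.norm(c-a),np.degrees(np.arctan2(*(c-a)[::-1])))
p=viewer.camera_params('wrist');print(r(p['T']),r(p['K']),p['k1'])
```

```text
blockA [0.5045, -0.2103] sides [0.0429, 0.0833, 0.0395, 0.0856] dirs [42.3923, -45.528, -134.4177, 136.7483] [[0.4585, -0.1953], [0.4902, -0.1663], [0.5485, -0.2257], [0.5209, -0.254]]
blockB [0.4981, -0.2113] sides [0.0368, 0.0811, 0.0404, 0.0856] dirs [-133.5412, 140.8548, 53.1607, -41.5988] [[0.5425, -0.225], [0.5172, -0.2517], [0.4543, -0.2005], [0.4785, -0.1682]]
trayA [0.5255, -0.382] sides [0.1232, 0.1897, 0.1253, 0.1919] dirs [88.0492, -0.0408, -90.9324, 179.3304] [[0.428, -0.443], [0.4322, -0.3198], [0.6219, -0.3199], [0.6199, -0.4452]]
white [0.6014, -0.0125] [0.5967, -0.0119]
spare [0.7218, -0.1938] [0.7155, -0.1925]
cap [0.5079, 0.1757] [0.5037, 0.1777] knob [0.5142, 0.1736] [0.506, 0.1752]
cup [0.7864, 0.0099]
[-0.1156, -0.2145] 0.24366700638371214 -118.32145913486016
[0.0853, -0.1922] 0.21027822046041758 -66.06794335354236
[[0.444, -0.8646, -0.2352, 0.2959], [-0.896, -0.4288, -0.1153, -0.4378], [-0.0012, 0.262, -0.9651, 0.3834], [0.0, 0.0, 0.0, 1.0]] [[278.2031, 0.0, 255.457], [0.0, 278.2031, 190.265], [0.0, 0.0, 1.0]] -0.03922550629576877
```

{"api": "step_arm", "payload": {
  "increments": [
    {"delta_pos":[7,-2.2,0],"dr":[0,0,10],"fingers":-1},
    {"delta_pos":[13,-4.1,0],"dr":[0,0,20],"fingers":-1},
    {"delta_pos":[19,-6,0],"dr":[0,0,30],"fingers":-1},
    {"delta_pos":[24.5,-7.8,0],"dr":[0,0,40],"fingers":-1},
    {"delta_pos":[30,-9.5,0],"dr":[0,0,50],"fingers":-1}
  ]
}}

```text
time: 0.72
tool_pos: [0.4375, -0.2738, 0.1868]
tool_rot: [-3.142, 0.0, -0.374]
contact_force: [-0.1, -0.3, 0.6]
opening: 0.0916
grip_force: 0.0
```

```bash
cat >> h.py <<'E'
from scipy.spatial.transform import Rotation as Ro
def go(x,y,z,yaw):
    s=robot.observe(); R=Ro.from_euler('xyz',s['tool_rot']); T=Ro.from_euler('xyz',[np.pi,0,np.radians(yaw)])
    d=R.inv().apply(np.array([x,y,z])-s['tool_pos'])*100
    w=(R.inv()*T).as_rotvec(degrees=True)
    print('t %.2f'%s['time'],'pos',np.round(s['tool_pos'],4),'yaw %.1f'%np.degrees(s['tool_rot'][2]),'delta_pos',np.round(d,2),'dr',np.round(w,1),'q6 %.2f'%s['qpos'][5],'open %.4f'%s['opening'])
E
python3 -c "
from h import *
go(.501,-.211,.14,-43)"
```

```text
t 0.72 pos [ 0.4375 -0.2738  0.1868] yaw -21.5 delta_pos [ 3.62 -8.17  4.68] dr [ 0.   0.  21.5] q6 1.24 open 0.0916
```

{"api": "step_arm", "payload": {
  "increments": [
    {"delta_pos":[1.0,-2.6,2],"dr":[0,0,9.7],"fingers":-1},
    {"delta_pos":[2.1,-5.4,4.5],"dr":[0,0,19.4],"fingers":-1},
    {"delta_pos":[2.1,-5.4,4.5],"dr":[0,0,19.4],"fingers":-1},
    {"delta_pos":[2.1,-5.4,4.5],"dr":[0,0,19.4],"fingers":-1},
    {"delta_pos":[2.1,-5.4,4.5],"dr":[0,0,19.4],"fingers":-1}
  ]
}}

```text
time: 1.35
tool_pos: [0.4755, -0.2337, 0.1429]
tool_rot: [3.141, -0.002, -0.707]
contact_force: [0.2, -0.6, -0.9]
opening: 0.0917
grip_force: 0.0
```

```bash
python3 -c "
from h import *
go(.501,-.211,.018,-43)
import pickle
p,im=snap('wrist','w1.png'); pickle.dump(p,open('w1.pkl','wb'))
cv2.imwrite('pics/w1b.png',cv2.resize(im[:,:,::-1],(800,600)))
"
```

```text
t 1.35 pos [ 0.4755 -0.2337  0.1429] yaw -40.5 delta_pos [ 0.45 -3.38 12.49] dr [ 0.  -0.1  2.5] q6 1.68 open 0.0917
```

View pics/w1b.png

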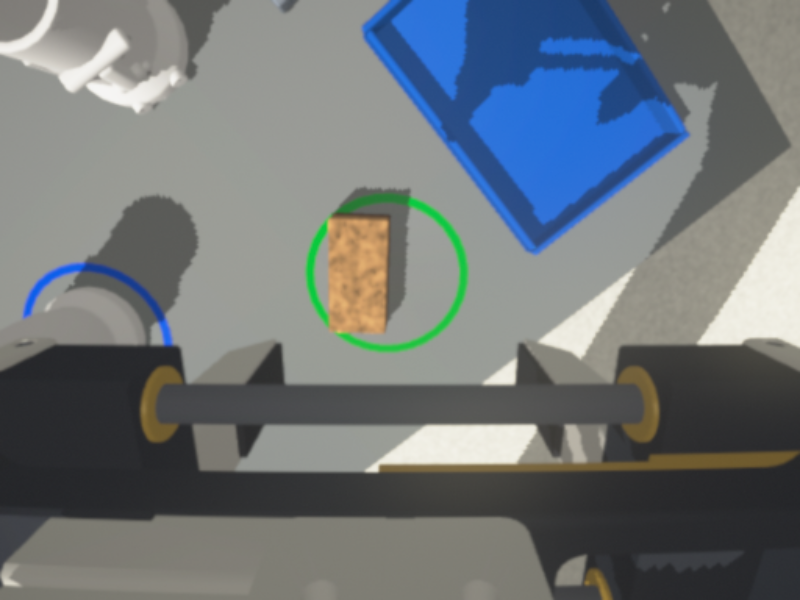

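The wrist view shows the block top's corners at about (331,216), (389,217), (386,333) and (329,332), and it lies straight in the gripper's frame. The tray's near corner is at (535,250), with the left corner at (366,30) and the right at (687,133). The nearest white mug is well clear.

Run:
```python
from h import *
import pickle
p=pickle.load(open('w1.pkl','rb'))
W=lambda u,v,z:onz(p,((u+.5)/1.5625-.5,(v+.5)/1.5625-.5),z)[:2]
P=np.array([W(*c,.04) for c in[(331,216),(389,217),(386,333),(329,332)]])
print(P.round(4),P.mean(0)); d=P[3]-P[0]+P[2]-P[1];print(np.linalg.norm(d)/2,np.degrees(np.arctan2(d[1],d[0])))
print('tray',[W(*c,.037).round(4) for c in[(535,250),(366,30),(687,133)]])
im=cv2.imread('pics/w1.png');H,S,V=cv2.split(cv2.cvtColor(im,cv2.COLOR_BGR2HSV))
ys,xs=np.where((H>45)&(H<75)&(S>150)&(V>60));Q=np.array([onz(p,(x,y),.012)[:2] for x,y in zip(xs,ys)])
from scipy.optimize import least_squares
print('green',least_squares(lambda q:np.hypot(*(Q-q).T)-.0595,Q.mean(0),loss='soft_l1',f_scale=.003).x)
go(*P.mean(0),.018,-43)
```

```text
[[ 0.5412 -0.2273]
 [ 0.5149 -0.2569]
 [ 0.453  -0.2004]
 [ 0.4807 -0.1692]] [ 0.49744864 -0.2134596 ]
0.0838106183948252 136.90956490881624
tray [array([ 0.4308, -0.3199]), array([ 0.6123, -0.3218]), array([ 0.4282, -0.4453])]
green [ 0.48087943 -0.22381968]
t 1.40 pos [ 0.4754 -0.2336  0.1429] yaw -40.5 delta_pos [ 0.34 -2.96 12.49] dr [ 0.  -0.1  2.5] q6 1.68 open 0.0912
```

{"api": "step_arm", "payload": {
  "increments": [
    {"delta_pos":[0.35,-3.0,3],"dr":[0,0,2.5],"fingers":-1},
    {"delta_pos":[0.35,-3.0,7],"dr":[0,0,2.5],"fingers":-1},
    {"delta_pos":[0.35,-3.0,10],"dr":[0,0,2.5],"fingers":-1},
    {"delta_pos":[0.35,-3.0,12.4],"dr":[0,0,2.5],"fingers":-1},
    {"delta_pos":[0.35,-3.0,12.4],"dr":[0,0,2.5],"fingers":-1}
  ]
}}

```text
time: 2.02
tool_pos: [0.4965, -0.212, 0.017]
tool_rot: [3.141, 0.003, -0.751]
contact_force: [-0.1, -0.7, 0.5]
opening: 0.0919
grip_force: 0.0
```

{"api": "step_arm", "payload": {
  "increments": [
    {"delta_pos":[0,0,0],"dr":[0,0,0],"fingers":-0.5},
    {"delta_pos":[0,0,0],"dr":[0,0,0],"fingers":0.5},
    {"delta_pos":[0,0,0],"dr":[0,0,0],"fingers":0.5},
    {"delta_pos":[0,0,0],"dr":[0,0,0],"fingers":0.5},
    {"delta_pos":[0,0,0],"dr":[0,0,0],"fingers":0.5}
  ],
  "newtons": 15
}}

```text
time: 2.65
tool_pos: [0.4978, -0.212, 0.0182]
tool_rot: [-3.142, -0.0, -0.751]
contact_force: [0.1, -0.4, 0.6]
opening: 0.0462
grip_force: 0.0
```

```bash
python3 -c "
from h import *
go(.49,-.384,.12,-90)
print(robot.observe()['grip_force'],robot.observe()['contact_force'])"
```

```text
t 2.65 pos [ 0.4978 -0.212   0.0182] yaw -43.0 delta_pos [ 11.17  13.11 -10.18] dr [-0. -0. 47.] q6 1.78 open 0.0462
0.0 [ 0.05773367 -0.35618783  0.57296872]
```

{"api": "step_arm", "payload": {
  "increments": [
    {"delta_pos":[0,0,0],"dr":[0,0,0],"fingers":0.5},
    {"delta_pos":[0,0,0],"dr":[0,0,0],"fingers":0.5},
    {"delta_pos":[0,0,-3],"dr":[0,0,0],"fingers":0.5},
    {"delta_pos":[0,0,-6],"dr":[0,0,0],"fingers":0.5},
    {"delta_pos":[2,2.4,-8],"dr":[0,0,5],"fingers":0.5}
  ]
}}

```text
time: 3.28
tool_pos: [0.4965, -0.2422, 0.0995]
tool_rot: [-3.141, -0.001, -0.838]
contact_force: [-0.2, -1.2, -0.7]
opening: 0.0228
grip_force: 0.0
```

```bash
python3 -c "
from h import *
go(.49,-.384,.1,-90)
print(robot.observe()['grip_force'],robot.observe()['contact_force'])"
```

```text
t 3.27 pos [ 0.4965 -0.2422  0.0995] yaw -48.0 delta_pos [10.11  9.97 -0.05] dr [-0. -0. 42.] q6 1.82 open 0.0228
0.0 [-0.20289182 -1.23351521 -0.69131584]
```

```bash
python3 -c "
from h import *
import pickle
p,im=snap('wrist','w2.png'); pickle.dump(p,open('w2.pkl','wb'))
cv2.imwrite('pics/w2b.png',cv2.resize(im[:,:,::-1],(800,600)))
"
```

```text
(no output)
```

View pics/w2b.png

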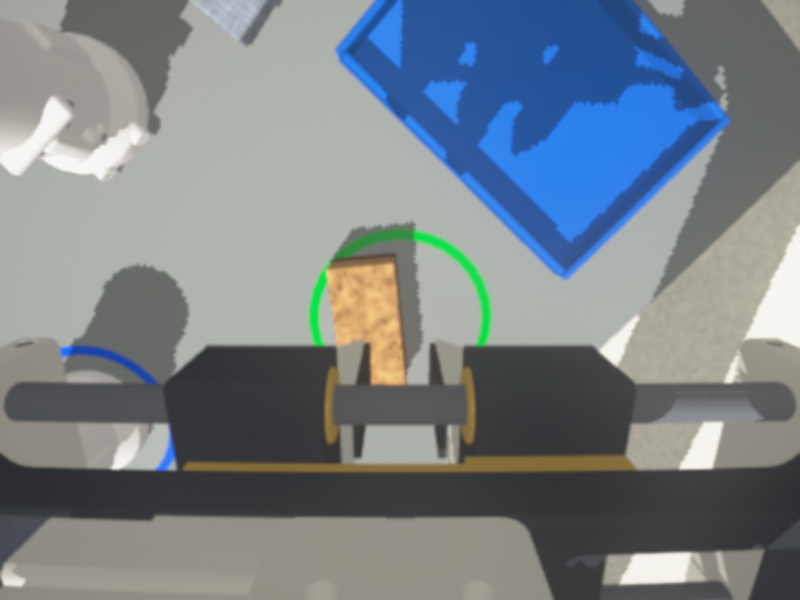

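The block is still on the green ring, so the grip slipped or the lift started before the force built up. Its far top edge runs from (329,268) to (397,262). I'll re-measure, go in slightly lower, and wait for grip force before lifting.

Run:
```python
from h import *
import pickle
p=pickle.load(open('w2.pkl','rb'))
W=lambda u,v,z:onz(p,((u+.5)/1.5625-.5,(v+.5)/1.5625-.5),z)[:2]
a,b,c=W(329,269,.04),W(397,263,.04),W(405,378,.04)
d=(c-b)/np.linalg.norm(c-b); print(np.linalg.norm(a-b),np.degrees(np.arctan2(d[1],d[0])))
C=(a+b)/2+d*.043; print(C)
go(*C,.1,-43);go(*C,.016,-43)
```

```text
0.041074290242362504 135.8653778755517
[ 0.49543103 -0.21150755]
t 3.33 pos [ 0.4977 -0.2478  0.102 ] yaw -48.4 delta_pos [-2.87 -2.24  0.18] dr [ 0.  -0.4 -5.4] q6 1.82 open 0.0228
t 3.33 pos [ 0.4977 -0.2478  0.102 ] yaw -48.4 delta_pos [-2.93 -2.24  8.58] dr [ 0.  -0.4 -5.4] q6 1.82 open 0.0228
```

{"api": "step_arm", "payload": {
  "increments": [
    {"delta_pos":[-2.9,-2.2,0],"dr":[0,0,-5],"fingers":-0.5},
    {"delta_pos":[-2.9,-2.2,0],"dr":[0,0,-5],"fingers":-0.5},
    {"delta_pos":[-2.9,-2.2,0],"dr":[0,0,-5],"fingers":-0.5},
    {"delta_pos":[-2.9,-2.2,0],"dr":[0,0,-5],"fingers":-0.5},
    {"delta_pos":[-2.9,-2.2,2],"dr":[0,0,-5],"fingers":-0.5}
  ],
  "newtons": 25
}}

```text
time: 3.95
tool_pos: [0.4942, -0.2081, 0.0789]
tool_rot: [-3.141, -0.004, -0.752]
contact_force: [1.2, 0.2, -1.2]
opening: 0.0669
grip_force: 0.0
```

```bash
python3 -c "
from h import *
go(.4965,-.2120,.016,-43.5)"
```

```text
t 3.95 pos [ 0.4942 -0.2081  0.0789] yaw -43.1 delta_pos [0.41 0.13 6.3 ] dr [-0.  -0.2  0.4] q6 1.78 open 0.0669
```

{"api": "step_arm", "payload": {
  "increments": [
    {"delta_pos":[0.4,0.2,3],"dr":[0,0,0],"fingers":-0.45},
    {"delta_pos":[0.4,0.2,6.2],"dr":[0,0,0],"fingers":-0.45},
    {"delta_pos":[0.4,0.2,6.2],"dr":[0,0,0],"fingers":-0.45},
    {"delta_pos":[0.4,0.2,6.2],"dr":[0,0,0],"fingers":0.5},
    {"delta_pos":[0.4,0.2,6.2],"dr":[0,0,0],"fingers":1}
  ],
  "newtons": 25
}}

```text
time: 4.58
tool_pos: [0.4954, -0.2117, 0.0174]
tool_rot: [-3.141, -0.003, -0.751]
contact_force: [-0.1, -1.2, -0.3]
opening: 0.0511
grip_force: 0.0
```

{"api": "step_arm", "payload": {
  "increments": [
    {"delta_pos":[0,0,0],"dr":[0,0,0],"fingers":1},
    {"delta_pos":[0,0,0],"dr":[0,0,0],"fingers":1},
    {"delta_pos":[0,0,0],"dr":[0,0,0],"fingers":1},
    {"delta_pos":[0,0,0],"dr":[0,0,0],"fingers":1},
    {"delta_pos":[0,0,0],"dr":[0,0,0],"fingers":1}
  ]
}}

```text
time: 5.2
tool_pos: [0.4945, -0.2111, 0.016]
tool_rot: [3.142, 0.0, -0.751]
contact_force: [0.0, 0.5, 0.7]
opening: 0.0021
grip_force: 0.0
```

```bash
python3 -c "
from h import *
p,a=snap('wrist','w3.png'); p,b=snap('side','s3.png'); p,c=snap('scene','c3.png')
B=cv2.resize(b[150:240,290:390],(400,360),interpolation=2);C=cv2.resize(c[160:250,130:230],(400,360),interpolation=2)
A=cv2.resize(a[140:,60:400],(330,237));
out=np.zeros((600,800,3),np.uint8);out[:360,:400]=B;out[:360,400:]=C;out[360:597,:330]=A
cv2.imwrite('pics/m3.png',out[:,:,::-1]); go(.49,-.38,.1,-43)
"
```

```text
t 5.35 pos [ 0.4945 -0.2111  0.016 ] yaw -43.0 delta_pos [11.2  12.65 -8.4 ] dr [ 0. -0. -0.] q6 1.78 open 0.0006
```

View pics/m3.png

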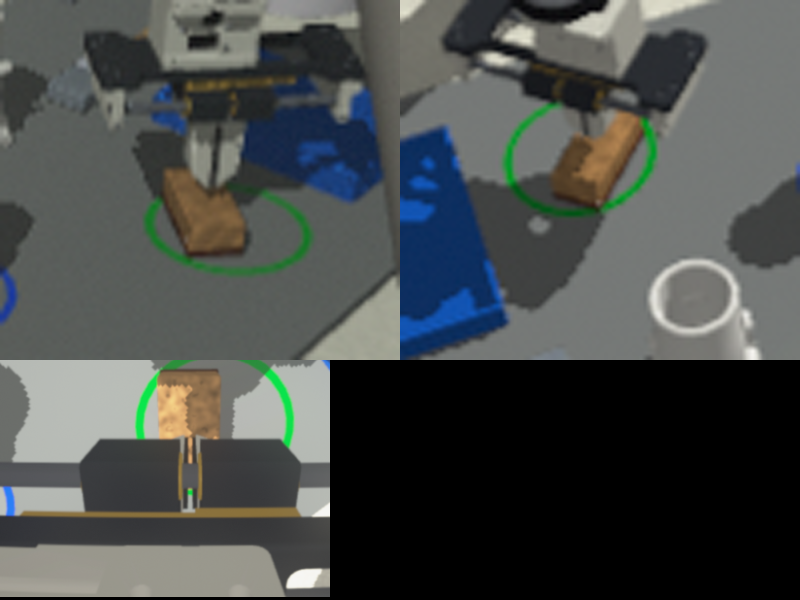

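The two fingers are shut above the block rather than around it, so the tips sit higher than the reported TCP suggests. I'll check this by projecting the TCP into the pictures.

Run:
```python
from h import *
import pickle
ps=pickle.load(open('ps.pkl','rb'))
def proj(p,X):
    T=np.array(p['T']);c=T[:3,:3].T@(np.array(X)-T[:3,3]);s=c[:2]/c[2];s=s*(1+p['k1']*(s@s));K=p['K'];return np.array([K[0][0]*s[0]+K[0][2],K[1][1]*s[1]+K[1][2]])
out=np.zeros((600,800,3),np.uint8)
for i,(n,f,x0,y0) in enumerate((('side','s3',310,160),('scene','c3',160,180))):
    im=cv2.imread(f'pics/{f}.png'); S=8
    A=cv2.resize(im[y0:y0+60,x0:x0+50],None,fx=S,fy=S,interpolation=2)
    for z,c in ((.016,(255,0,255)),(.035,(255,255,0)),(.05,(0,255,255)),(.07,(0,0,255))):
        q=(proj(ps[n],(.4945,-.2111,z))-[x0,y0]+.5)*S; cv2.circle(A,tuple(q.astype(int).tolist()),4,c,-1)
        print(n,z,proj(ps[n],(.4945,-.2111,z)))
    out[:480,i*400:i*400+400]=A
cv2.imwrite('pics/m4.png',out)
```

```text
side 0.016 [340.41601232 205.53671455]
side 0.035 [341.04417942 200.20244556]
side 0.05 [341.5448103  195.93969533]
side 0.07 [342.21883115 190.18432746]
scene 0.016 [178.99783806 199.14666914]
scene 0.035 [178.17570625 195.59045691]
scene 0.05 [177.5140372  192.72792245]
scene 0.07 [176.61395717 188.83336523]
```

View pics/m4.png

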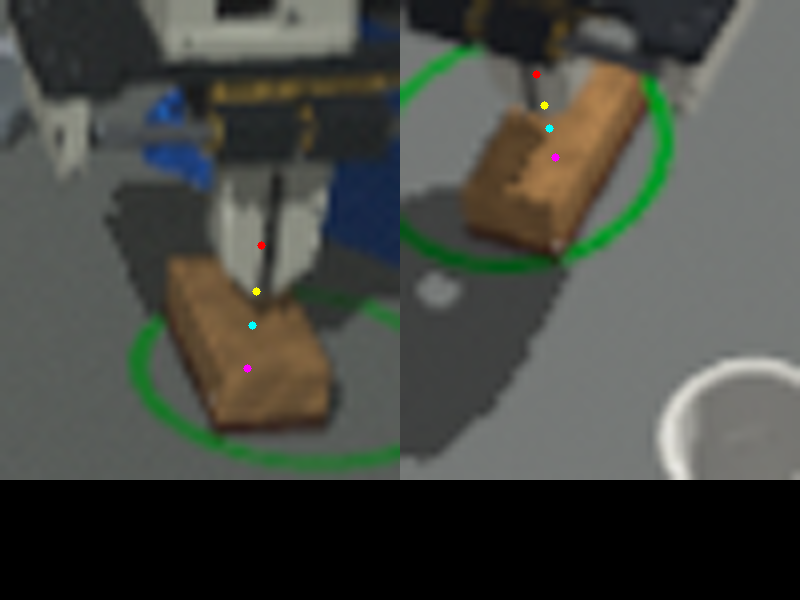

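The tips appear at z≈0.046 while the reported TCP is 0.016, so they are about 30 mm higher. I'll check that against the first picture and the wrist camera's scale.

Run:
```python
from h import *
import pickle
from scipy.optimize import least_squares
ps=pickle.load(open('ps.pkl','rb'))
def proj(p,X):
    T=np.array(p['T']);c=T[:3,:3].T@(np.array(X)-T[:3,3]);s=c[:2]/c[2];s=s*(1+p['k1']*(s@s));K=p['K'];return np.array([K[0][0]*s[0]+K[0][2],K[1][1]*s[1]+K[1][2]])
for w in('w1','w2'):
    p=pickle.load(open(w+'.pkl','rb'))
    im=cv2.imread(f'pics/{w}.png');H,S,V=cv2.split(cv2.cvtColor(im,cv2.COLOR_BGR2HSV))
    ys,xs=np.where((H>45)&(H<75)&(S>150)&(V>60));Q=np.array([onz(p,(x,y),.012)[:2] for x,y in zip(xs,ys)])
    print(w,least_squares(lambda q:np.hypot(*(Q-q[:2]).T)-q[2],[.48,-.22,.06],loss='soft_l1',f_scale=.003).x,'cam z',p['T'][2][3])
ty=np.array([np.sin(.46),-np.cos(.46)])
for n in('side','scene'):
  for s in(-1,1):
    for z in(.187,.217): print(n,s,z,(proj(ps[n],(*(np.array([.233,-.47])+s*.055*ty),z))*1.5625).round())
```

```text
w1 [ 0.48088311 -0.22384702  0.05933452] cam z 0.3399977723882179
w2 [ 0.48091971 -0.22389969  0.05935207] cam z 0.2965003066698446
side -1 0.187 [737. 252.]
side -1 0.217 [741. 237.]
side 1 0.187 [730. 226.]
side 1 0.217 [734. 212.]
scene -1 0.187 [130. 192.]
scene -1 0.217 [126. 181.]
scene 1 0.187 [ 84. 221.]
scene 1 0.217 [ 79. 210.]
```

```bash
python3 -c "
import cv2
a=cv2.imread('pics/scene0.png')[70:140,10:100];b=cv2.imread('pics/side0.png')[80:160,455:512]
import numpy as np
out=np.zeros((480,800,3),np.uint8);A=cv2.resize(a,None,fx=5,fy=5,interpolation=2);B=cv2.resize(b,None,fx=6,fy=6,interpolation=2)
out[:350,:450]=A;out[:480,455:455+342]=B;cv2.imwrite('pics/m5.png',out)"
```

```text
(no output)
```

View pics/m5.png

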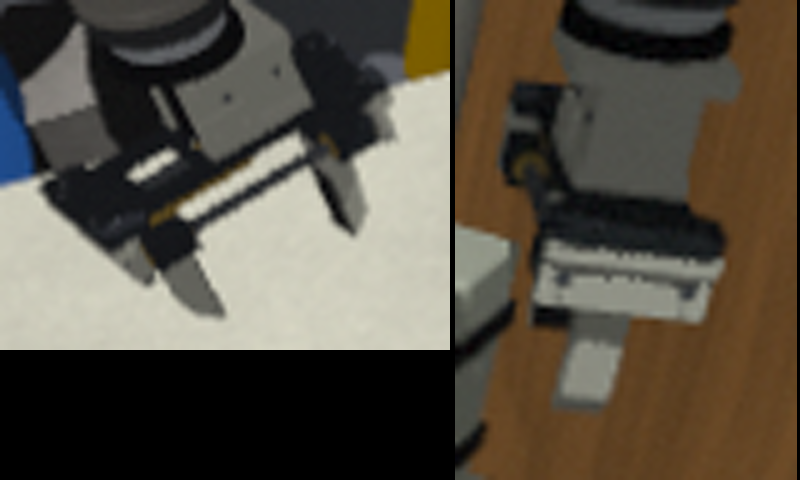

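In the first picture the tips also sit at about z 0.216 where the TCP reads 0.187. So there is a constant offset: the real tips are about 29 mm above the reported TCP. The wrist camera scale is right (ring radius 59.3 mm), and I'll command 29 mm lower from here on.

{"api": "step_arm", "payload": {
  "increments": [
    {"delta_pos":[0.2,-0.1,-1],"dr":[0,0,0],"fingers":-0.5},
    {"delta_pos":[0.2,-0.1,-1],"dr":[0,0,0],"fingers":-0.5},
    {"delta_pos":[0.2,-0.1,-1],"dr":[0,0,0],"fingers":-0.5},
    {"delta_pos":[0.2,-0.1,-1],"dr":[0,0,0],"fingers":-0.5},
    {"delta_pos":[0.2,-0.1,-1],"dr":[0,0,0],"fingers":-0.5}
  ],
  "newtons": 20
}}

```text
time: 5.98
tool_pos: [0.4965, -0.2116, 0.0259]
tool_rot: [3.141, 0.0, -0.751]
contact_force: [0.5, -0.1, 0.2]
opening: 0.0459
grip_force: 0.0
```

{"api": "step_arm", "payload": {
  "increments": [
    {"delta_pos":[0,0,0],"dr":[0,0,0],"fingers":-0.5},
    {"delta_pos":[0,0,0],"dr":[0,0,0],"fingers":-0.5},
    {"delta_pos":[0,0,1],"dr":[0,0,0],"fingers":-0.5},
    {"delta_pos":[0,0,2],"dr":[0,0,0],"fingers":-0.5},
    {"delta_pos":[0,0,3],"dr":[0,0,0],"fingers":-0.5}
  ]
}}

```text
time: 6.6
tool_pos: [0.4964, -0.2116, -0.005]
tool_rot: [3.141, 0.001, -0.751]
contact_force: [-0.1, 0.2, -0.7]
opening: 0.0686
grip_force: 0.0
```

```bash
python3 -c "
from h import *
go(.4965,-.2120,-.01,-43.5)"
```

```text
t 6.60 pos [ 0.4964 -0.2116 -0.005 ] yaw -43.0 delta_pos [0.04 0.02 0.5 ] dr [0.  0.  0.5] q6 1.78 open 0.0686
```

{"api": "step_arm", "payload": {
  "increments": [
    {"delta_pos":[0,0,0.4],"dr":[0,0,0],"fingers":-0.5},
    {"delta_pos":[0,0,0.7],"dr":[0,0,0],"fingers":0},
    {"delta_pos":[0,0,0.7],"dr":[0,0,0],"fingers":1},
    {"delta_pos":[0,0,0.7],"dr":[0,0,0],"fingers":1},
    {"delta_pos":[0,0,0.7],"dr":[0,0,0],"fingers":1}
  ],
  "newtons": 20
}}

```text
time: 7.22
tool_pos: [0.4968, -0.2119, -0.0107]
tool_rot: [-3.142, -0.001, -0.751]
contact_force: [-0.3, 0.1, 0.4]
opening: 0.042
grip_force: 20.0
```

{"api": "step_arm", "payload": {
  "increments": [
    {"delta_pos":[0,0,-3],"dr":[0,0,0],"fingers":1},
    {"delta_pos":[0,0,-6],"dr":[0,0,0],"fingers":1},
    {"delta_pos":[3,3.5,-8],"dr":[0,0,10],"fingers":1},
    {"delta_pos":[6,7,-8],"dr":[0,0,20],"fingers":1},
    {"delta_pos":[9,10.5,-8],"dr":[0,0,30],"fingers":1}
  ]
}}

```text
time: 7.85
tool_pos: [0.4908, -0.3512, 0.0697]
tool_rot: [-3.141, -0.001, -1.28]
contact_force: [-0.1, 0.2, -0.5]
opening: 0.0419
grip_force: 20.0
```

```bash
python3 -c "
from h import *
go(.49,-.384,.03,-90);print(robot.observe()['grip_force'])"
```

```text
t 7.85 pos [ 0.4908 -0.3512  0.0697] yaw -73.3 delta_pos [3.11 1.02 3.97] dr [-0.  -0.  16.7] q6 2.10 open 0.0419
19.99039202928543
```

{"api": "step_arm", "payload": {
  "increments": [
    {"delta_pos":[3.0,1.0,0],"dr":[0,0,10],"fingers":1},
    {"delta_pos":[3.0,1.0,0],"dr":[0,0,16.8],"fingers":1},
    {"delta_pos":[3.0,1.0,2.5],"dr":[0,0,16.8],"fingers":1},
    {"delta_pos":[3.0,1.0,5],"dr":[0,0,16.8],"fingers":1},
    {"delta_pos":[3.0,1.0,6],"dr":[0,0,16.8],"fingers":1}
  ]
}}

```text
time: 8.48
tool_pos: [0.4892, -0.3808, 0.0076]
tool_rot: [3.14, 0.002, -1.568]
contact_force: [-0.4, 0.7, -1.0]
opening: 0.042
grip_force: 20.0
```

{"api": "step_arm", "payload": {
  "increments": [
    {"delta_pos":[0,0,0.8],"dr":[0,0,0],"fingers":1},
    {"delta_pos":[0,0,1.4],"dr":[0,0,0],"fingers":1},
    {"delta_pos":[0,0,1.4],"dr":[0,0,0],"fingers":1},
    {"delta_pos":[0,0,1.4],"dr":[0,0,0],"fingers":1},
    {"delta_pos":[0,0,1.4],"dr":[0,0,0],"fingers":1}
  ]
}}

```text
time: 9.1
tool_pos: [0.4902, -0.3817, -0.0044]
tool_rot: [-3.141, -0.001, -1.568]
contact_force: [0.1, 0.4, -1.1]
opening: 0.0419
grip_force: 20.0
```

```bash
python3 -c "
from h import *
go(.49,-.384,-.005,-90);print(robot.observe()['grip_force'])"
```

```text
t 9.10 pos [ 0.4902 -0.3817 -0.0044] yaw -89.8 delta_pos [0.23 0.02 0.06] dr [-0.  -0.   0.2] q6 2.35 open 0.0419
19.9970081448555
```

{"api": "step_arm", "payload": {
  "increments": [
    {"delta_pos":[0,0,0.1],"dr":[0,0,0],"fingers":1},
    {"delta_pos":[0,0,0.1],"dr":[0,0,0],"fingers":0},
    {"delta_pos":[0,0,0.1],"dr":[0,0,0],"fingers":-0.15},
    {"delta_pos":[0,0,0.1],"dr":[0,0,0],"fingers":-0.15},
    {"delta_pos":[0,0,-2],"dr":[0,0,0],"fingers":-0.15}
  ]
}}

```text
time: 9.72
tool_pos: [0.4889, -0.3805, 0.0137]
tool_rot: [3.139, 0.003, -1.568]
contact_force: [0.2, 0.2, 0.0]
opening: 0.0527
grip_force: 0.0
```

{"api": "step_arm", "payload": {
  "increments": [
    {"delta_pos":[0,0,-4],"dr":[0,0,0],"fingers":-0.15},
    {"delta_pos":[0,0,-8],"dr":[0,0,0],"fingers":-1},
    {"delta_pos":[0,0,-12],"dr":[0,0,0],"fingers":-1},
    {"delta_pos":[0,0,-16],"dr":[0,0,-10],"fingers":-1},
    {"delta_pos":[0,0,-16],"dr":[0,0,-20],"fingers":-1}
  ]
}}

```text
time: 10.35
tool_pos: [0.4914, -0.3829, 0.1793]
tool_rot: [-3.138, -0.007, -1.213]
contact_force: [-0.5, -0.6, 0.3]
opening: 0.088
grip_force: 0.0
```

Run:
```python
from h import *
import pickle
p,im=snap('scene','c5.png');q,im2=snap('wrist','w5.png');pickle.dump(q,open('w5.pkl','wb'))
# block: corkish colour in wrist
H,S,V=cv2.split(cv2.cvtColor(im2,cv2.COLOR_RGB2HSV))
m=((H>8)&(H<22)&(S>90)&(V>80)).astype(np.uint8)
k,l,st,ce=cv2.connectedComponentsWithStats(m)
for i in range(1,k):
    if st[i,4]>150:
        pts=np.argwhere(l==i)[:,::-1].astype(np.float32);r=cv2.boxPoints(cv2.minAreaRect(pts))
        P=np.array([onz(q,c,.045)[:2] for c in r]);print(st[i],P.mean(0).round(4),np.linalg.norm(P-np.roll(P,1,0),axis=1).round(4))
go(.599,-.012,.11,-28.3)
```

```text
[ 101   61   27   64 1061] [ 0.6752 -0.4121] [0.0204 0.0722 0.0194 0.0721]
[ 231  136   53   74 2221] [ 0.4903 -0.3829] [0.0422 0.0825 0.0398 0.0834]
[ 93 235  26  48 636] [ 0.6386 -0.2025] [0.0329 0.0736 0.0311 0.0732]
[393 235  26  49 638] [ 0.2622 -0.3465] [0.074  0.031  0.0743 0.0328]
[ 240  289  270   13 1596] [ 0.2706 -0.2802] [0.0149 0.3801 0.016  0.3845]
[372 364  17  20 166] [ 0.1985 -0.1593] [0.0434 0.0174 0.0428 0.018 ]
t 10.45 pos [ 0.4901 -0.3816  0.1758] yaw -69.8 delta_pos [-30.92 -23.     6.55] dr [ -0.   -0.1 -41.5] q6 2.00 open 0.0910
```

{"api": "step_arm", "payload": {
  "increments": [
    {"delta_pos":[-5,-3.7,0],"dr":[0,0,-8],"fingers":-1},
    {"delta_pos":[-10,-7.4,0],"dr":[0,0,-16],"fingers":-1},
    {"delta_pos":[-15,-11.2,0],"dr":[0,0,-24],"fingers":-1},
    {"delta_pos":[-20,-14.9,1],"dr":[0,0,-32],"fingers":-1},
    {"delta_pos":[-25,-18.6,2],"dr":[0,0,-40],"fingers":-1}
  ]
}}

```text
time: 11.08
tool_pos: [0.578, -0.0819, 0.1544]
tool_rot: [3.141, 0.001, -0.521]
contact_force: [0.7, -0.3, 0.3]
opening: 0.0919
grip_force: 0.0
```

```bash
python3 -c "
from h import *
go(.599,-.012,.14,-28.3)"
```

```text
t 11.07 pos [ 0.578  -0.0819  0.1544] yaw -29.8 delta_pos [-1.65 -7.11  1.44] dr [ 0.   0.  -1.5] q6 1.82 open 0.0919
```

{"api": "step_arm", "payload": {
  "increments": [
    {"delta_pos":[-0.8,-3.5,1],"dr":[0,0,-1.5],"fingers":-1},
    {"delta_pos":[-1.6,-7.1,2],"dr":[0,0,-1.5],"fingers":-1},
    {"delta_pos":[-1.6,-7.1,4],"dr":[0,0,-1.5],"fingers":-1},
    {"delta_pos":[-1.6,-7.1,4.4],"dr":[0,0,-1.5],"fingers":-1},
    {"delta_pos":[-1.6,-7.1,4.4],"dr":[0,0,-1.5],"fingers":-1}
  ]
}}

```text
time: 11.7
tool_pos: [0.5992, -0.0148, 0.111]
tool_rot: [3.141, 0.001, -0.497]
contact_force: [-0.2, -0.3, 0.1]
opening: 0.0917
grip_force: 0.0
```

Run:
```python
from h import *
go(.599,-.012,.06,-28.3)
p,im=snap('wrist','w6.png')
import pickle; pickle.dump(p,open('w6.pkl','wb'))
cv2.imwrite('pics/w6b.png',cv2.resize(im[:,:,::-1],(800,600)))
```

```text
t 11.70 pos [ 0.5992 -0.0148  0.111 ] yaw -28.5 delta_pos [-0.15 -0.24  5.1 ] dr [ 0.   0.  -0.2] q6 1.92 open 0.0917
```

View pics/w6b.png

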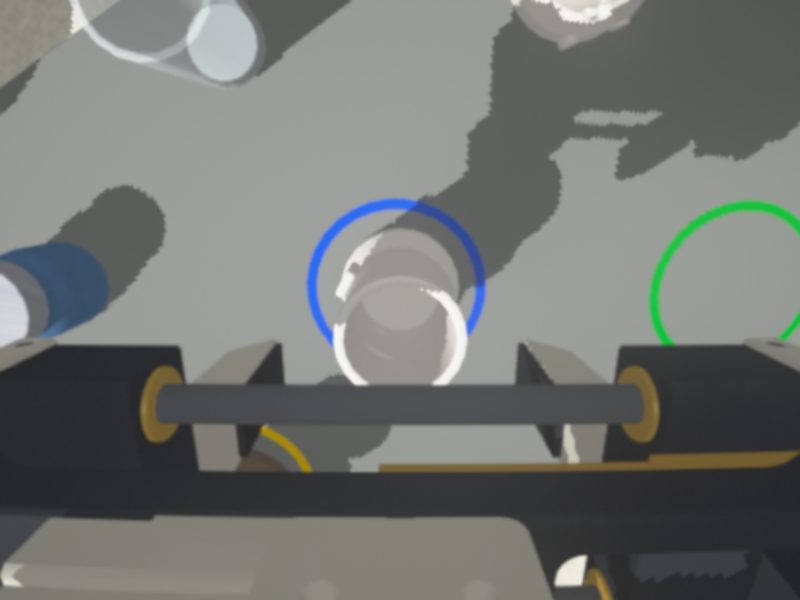

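The mug's rim spans columns 333 to 467 with its top at row 276, so its centre is about (400,341). That is midway between the fingers, and the jar at lower left is well clear.

Run:
```python
from h import *
import pickle
p=pickle.load(open('w6.pkl','rb'))
W=lambda u,v,z:onz(p,((u+.5)/1.5625-.5,(v+.5)/1.5625-.5),z)[:2]
l,r,t=W(333,340,.122),W(467,340,.122),W(400,276,.122)
d=np.array([np.cos(np.radians(-28.5)),np.sin(np.radians(-28.5))])
C=t-d*.031; print(np.linalg.norm(l-r),(l+r)/2,C)
go(*C,.06,-28.3)
```

```text
0.0611003354130781 [ 0.59881653 -0.01379841] [ 0.59780856 -0.01320716]
t 11.75 pos [ 0.5996 -0.0149  0.1116] yaw -28.5 delta_pos [-0.24 -0.07  5.16] dr [ 0.  -0.  -0.2] q6 1.91 open 0.0917
```

{"api": "step_arm", "payload": {
  "increments": [
    {"delta_pos":[-0.2,0,2],"dr":[0,0,0],"fingers":-1},
    {"delta_pos":[-0.2,0,4],"dr":[0,0,0],"fingers":-1},
    {"delta_pos":[-0.2,0,5],"dr":[0,0,0],"fingers":-1},
    {"delta_pos":[-0.2,0,5],"dr":[0,0,0],"fingers":0},
    {"delta_pos":[-0.2,0,5],"dr":[0,0,0],"fingers":1}
  ],
  "newtons": 12
}}

```text
time: 12.38
tool_pos: [0.5984, -0.0137, 0.0622]
tool_rot: [-3.141, -0.002, -0.495]
contact_force: [-0.3, 0.5, -0.4]
opening: 0.0765
grip_force: 0.0
```

{"api": "step_arm", "payload": {
  "increments": [
    {"delta_pos":[0,0,0],"dr":[0,0,0],"fingers":1},
    {"delta_pos":[0,0,0],"dr":[0,0,0],"fingers":1},
    {"delta_pos":[0,0,0],"dr":[0,0,0],"fingers":1},
    {"delta_pos":[0,0,0],"dr":[0,0,0],"fingers":1},
    {"delta_pos":[0,0,0],"dr":[0,0,0],"fingers":1}
  ]
}}

```text
time: 13.0
tool_pos: [0.5981, -0.0136, 0.0619]
tool_rot: [-3.141, -0.001, -0.495]
contact_force: [-1.1, -1.6, 5.6]
opening: 0.062
grip_force: 12.1
```

```bash
python3 -c "
from h import *
go(.4811,-.2238,.062,-28.3);print(robot.observe()['grip_force'])"
```

```text
t 13.00 pos [ 0.5981 -0.0136  0.0619] yaw -28.3 delta_pos [-3.200e-01  2.406e+01 -2.000e-02] dr [-0.  -0.1 -0. ] q6 1.91 open 0.0620
12.089682249643374
```

{"api": "step_arm", "payload": {
  "increments": [
    {"delta_pos":[0,0.8,0],"dr":[0,0,0],"fingers":1},
    {"delta_pos":[0,2.2,0],"dr":[0,0,0],"fingers":1},
    {"delta_pos":[-0.1,4.0,0],"dr":[0,0,0],"fingers":1},
    {"delta_pos":[-0.1,5.8,0],"dr":[0,0,0],"fingers":1},
    {"delta_pos":[-0.1,7.6,0],"dr":[0,0,0],"fingers":1}
  ]
}}

```text
time: 13.62
tool_pos: [0.5611, -0.0801, 0.0618]
tool_rot: [-3.14, -0.002, -0.495]
contact_force: [1.5, 2.9, 5.3]
opening: 0.0621
grip_force: 12.1
```

{"api": "step_arm", "payload": {
  "increments": [
    {"delta_pos":[0,2.0,0],"dr":[0,0,0],"fingers":1},
    {"delta_pos":[0,4.0,0],"dr":[0,0,0],"fingers":1},
    {"delta_pos":[-0.1,6.0,0],"dr":[0,0,0],"fingers":1},
    {"delta_pos":[-0.1,8.0,0],"dr":[0,0,0],"fingers":1},
    {"delta_pos":[-0.1,10.0,0],"dr":[0,0,0],"fingers":1}
  ]
}}

```text
time: 14.25
tool_pos: [0.5127, -0.1678, 0.0618]
tool_rot: [-3.14, -0.002, -0.495]
contact_force: [3.3, 2.9, 6.0]
opening: 0.062
grip_force: 12.1
```

```bash
python3 -c "
from h import *
go(.4811,-.2238,.062,-28.3);print(robot.observe()['grip_force'])"
```

```text
t 14.25 pos [ 0.5127 -0.1678  0.0618] yaw -28.3 delta_pos [-0.12  6.43 -0.02] dr [-0.1 -0.1 -0. ] q6 1.61 open 0.0620
12.09939843392931
```

Good, and the arm stays level; the commanded pose is about 0.2 cm short of the ring per the plan, so I finish with 6.4 cm.

{"api": "step_arm", "payload": {
  "increments": [
    {"delta_pos":[0,1.8,0],"dr":[0,0,0],"fingers":1},
    {"delta_pos":[-0.1,3.5,0],"dr":[0,0,0],"fingers":1},
    {"delta_pos":[-0.1,5.0,0],"dr":[0,0,0],"fingers":1},
    {"delta_pos":[-0.1,6.2,0],"dr":[0,0,0],"fingers":1},
    {"delta_pos":[-0.1,6.2,0],"dr":[0,0,0],"fingers":1}
  ]
}}

```text
time: 14.88
tool_pos: [0.4818, -0.2229, 0.0619]
tool_rot: [3.141, -0.001, -0.495]
contact_force: [-1.7, -1.7, 7.6]
opening: 0.0616
grip_force: 12.1
```

```bash
python3 -c "
from h import *
go(.4811,-.2238,.062,-28.3);print(robot.observe()['grip_force'])"
```

```text
t 14.88 pos [ 0.4818 -0.2229  0.0619] yaw -28.4 delta_pos [-0.02  0.12 -0.01] dr [ 0.  -0.1 -0.1] q6 1.49 open 0.0616
12.114075702556875
```

{"api": "step_arm", "payload": {
  "increments": [
    {"delta_pos":[0,0,0],"dr":[0,0,0],"fingers":-1},
    {"delta_pos":[0,0,0],"dr":[0,0,0],"fingers":-1},
    {"delta_pos":[0,0,0],"dr":[0,0,0],"fingers":-1},
    {"delta_pos":[0,0,0],"dr":[0,0,0],"fingers":-1},
    {"delta_pos":[0,0,-2],"dr":[0,0,0],"fingers":-1}
  ]
}}

```text
time: 15.5
tool_pos: [0.4811, -0.2208, 0.0801]
tool_rot: [-3.141, 0.004, -0.494]
contact_force: [0.7, 1.1, 0.7]
opening: 0.0914
grip_force: 0.0
```

{"api": "step_arm", "payload": {
  "increments": [
    {"delta_pos":[0,0,-4],"dr":[0,0,0],"fingers":-1},
    {"delta_pos":[0,0,-8],"dr":[0,0,0],"fingers":-1},
    {"delta_pos":[0,0,-12],"dr":[0,0,0],"fingers":-1},
    {"delta_pos":[0,0,-12],"dr":[0,0,0],"fingers":-1},
    {"delta_pos":[0,0,-12],"dr":[0,0,0],"fingers":-1}
  ]
}}

```text
time: 16.12
tool_pos: [0.4816, -0.2212, 0.2004]
tool_rot: [-3.142, 0.001, -0.494]
contact_force: [-0.6, 0.4, 0.0]
opening: 0.0917
grip_force: 0.0
```

Run:
```python
from h import *
from scipy.optimize import least_squares
go(.507,.176,.19,0)
p,im=snap('wrist','w7.png');snap('scene','c7.png')
# whites: foot/rim blob
H,S,V=cv2.split(cv2.cvtColor(im,cv2.COLOR_RGB2HSV))
m=((H>45)&(H<75)&(S>150)&(V>60));ys,xs=np.where(m)
Q=np.array([onz(p,(x,y),.012)[:2] for x,y in zip(xs,ys)])
print('green',least_squares(lambda q:np.hypot(*(Q-q).T)-.0595,Q.mean(0),loss='soft_l1',f_scale=.003).x)
g=cv2.medianBlur(cv2.cvtColor(im,cv2.COLOR_RGB2GRAY),3)
for c in cv2.HoughCircles(g,cv2.HOUGH_GRADIENT,1.5,20,param1=100,param2=35,minRadius=15,maxRadius=70)[0][:6]:
    C=onz(p,c[:2],.122);E=onz(p,c[:2]+[c[2],0],.122);print(c,C.round(4),'r',np.linalg.norm(C-E).round(4))
```

```text
t 16.12 pos [ 0.4816 -0.2212  0.2004] yaw -28.3 delta_pos [-16.61 -36.16   1.06] dr [ -0.    0.1 -28.3] q6 1.49 open 0.0917
green [ 0.48075545 -0.22374368]
[ 87.75     164.25      40.050003] [ 0.5824 -0.0808  0.122 ] r 0.0415
[353.25      59.25      62.550003] [ 0.5449 -0.3563  0.122 ] r 0.0587
[255.75 183.75  24.  ] [ 0.4835 -0.2213  0.122 ] r 0.0245
[378.75     122.25      62.550003] [ 0.4811 -0.3556  0.122 ] r 0.0625
[276.75     182.25      65.850006] [ 0.4747 -0.2409  0.122 ] r 0.0673
[356.25  95.25  60.9 ] [ 0.5144 -0.346   0.122 ] r 0.0589
```

{"api": "step_arm", "payload": {
  "increments": [
    {"delta_pos":[-1.6,-3.6,0],"dr":[0,0,-3],"fingers":-1},
    {"delta_pos":[-3.8,-8.3,0],"dr":[0,0,-7],"fingers":-1},
    {"delta_pos":[-6,-13,0],"dr":[0,0,-11],"fingers":-1},
    {"delta_pos":[-8.2,-17.9,0],"dr":[0,0,-15],"fingers":-1},
    {"delta_pos":[-10.4,-22.6,0],"dr":[0,0,-20],"fingers":-0.5}
  ]
}}

```text
time: 16.85
tool_pos: [0.4972, 0.0285, 0.2]
tool_rot: [3.141, 0.002, -0.143]
contact_force: [0.9, 0.4, -0.0]
opening: 0.0859
grip_force: 0.0
```

```bash
python3 -c "
from h import *
go(.487,.170,.19,0)"
```

```text
t 16.85 pos [0.4972 0.0285 0.2   ] yaw -8.2 delta_pos [ -3.02 -13.86   1.01] dr [ 0.   0.1 -8.2] q6 1.62 open 0.0859
```

{"api": "step_arm", "payload": {
  "increments": [
    {"delta_pos":[-0.8,-4,0],"dr":[0,0,-4],"fingers":-0.4},
    {"delta_pos":[-1.7,-8,0],"dr":[0,0,-8],"fingers":-0.4},
    {"delta_pos":[-2.6,-12,0],"dr":[0,0,-8.2],"fingers":-0.4},
    {"delta_pos":[-3,-13.9,0],"dr":[0,0,-8.2],"fingers":-0.4},
    {"delta_pos":[-3,-13.9,0],"dr":[0,0,-8.2],"fingers":-0.4}
  ]
}}

```text
time: 17.48
tool_pos: [0.4875, 0.1696, 0.2]
tool_rot: [3.141, 0.002, 0.0]
contact_force: [0.2, -0.3, 0.5]
opening: 0.0642
grip_force: 0.0
```

Run:
```python
from h import *
p,im=snap('wrist','w8.png')
H,S,V=cv2.split(cv2.cvtColor(im,cv2.COLOR_RGB2HSV))
m=((H>4)&(H<16)&(S>200)&(V>60)).astype(np.uint8)
m=cv2.morphologyEx(m,cv2.MORPH_OPEN,np.ones((3,3)))
k,l,st,ce=cv2.connectedComponentsWithStats(m);print(st[1:][st[1:,4]>100].tolist())
i=1+np.argmax(st[1:,4]);pts=np.argwhere(l==i)[:,::-1]
x,y,w,h,_=st[i]
hull=cv2.convexHull(pts.astype(np.int32))[:,0]
Q=np.array([onz(p,c,.128)[:2] for c in hull.astype(float)])
from scipy.optimize import least_squares
f=least_squares(lambda q:np.hypot(*(Q-q).T)-.036,Q.mean(0),loss='soft_l1',f_scale=.002);print('cap',f.x,(np.hypot(*(Q-f.x).T)-.036).round(4).tolist())
go(*f.x,.105,0)
```

```text
[[243, 155, 42, 23, 581]]
cap [0.54126257 0.1646259 ] [0.0036, 0.0057, 0.0074, 0.0078, 0.0071, 0.0071, 0.0009, -0.0008, -0.003, -0.0066, -0.0129, -0.0121, -0.007, -0.0042, -0.0021]
t 17.52 pos [0.4878 0.1686 0.2002] yaw -0.1 delta_pos [5.37 0.39 9.51] dr [ 0.   0.1 -0.1] q6 1.76 open 0.0644
```

Run:
```python
from h import *
from scipy.optimize import least_squares
p=viewer.camera_params('wrist');im=cv2.imread('pics/w8.png')
H,S,V=cv2.split(cv2.cvtColor(im,cv2.COLOR_BGR2HSV))
m=((H>2)&(H<20)&(S>190)&(V>40)).astype(np.uint8)
for y in range(140,260,5): print(y,''.join('#' if (m[y,x] and V[y,x]>140) else '+' if m[y,x] else '.' for x in range(180,340,2)))
```

```text
140 .........................######################.................................
145 ......................###########################...............................
150 .....................##############################.............................
155 ...................#################################............................
160 ..................###################################...........................
165 ..................####################################..........................
170 ..................###################################...........................
175 ..................###################################...........................
180 ...................#################################............................
185 ....................###############################.............................
190 ......................###########################...............................
195 ........................#######################.................................
200 ............................###############.................................
[... 239 characters left out ...]
....................
220 ................................................................................
225 ................................................................................
230 ................................................................................
235 ................................................................................
240 ................................................................................
245 ................................................................................
250 ................................................................................
255 ................................................................................
```

Run:
```python
from h import *
from scipy.optimize import least_squares
p=viewer.camera_params('wrist');im=cv2.imread('pics/w8.png')
H,S,V=cv2.split(cv2.cvtColor(im,cv2.COLOR_BGR2HSV))
m=((H>2)&(H<20)&(S>190)&(V>40)).astype(np.uint8);m=cv2.morphologyEx(m,cv2.MORPH_OPEN,np.ones((5,5)));m[:100]=0;m[215:]=0
pts=np.argwhere(m)[:,::-1];hull=cv2.convexHull(pts.astype(np.int32))[:,0]
Q=np.array([onz(p,c,.128)[:2] for c in hull.astype(float)])
f=least_squares(lambda q:np.hypot(*(Q-q[:2]).T)-q[2],[*Q.mean(0),.036],loss='soft_l1',f_scale=.002);print('cap',f.x,np.abs(f.fun).max())
go(*f.x[:2],.105,0)
```

```text
cap [0.50632386 0.17492309 0.03491486] 0.0005017650655496572
t 17.52 pos [0.4878 0.1686 0.2002] yaw -0.1 delta_pos [ 1.87 -0.64  9.51] dr [ 0.   0.1 -0.1] q6 1.76 open 0.0644
```

{"api": "step_arm", "payload": {
  "increments": [
    {"delta_pos":[1.9,-0.6,1],"dr":[0,0,0],"fingers":-0.3},
    {"delta_pos":[1.9,-0.6,4],"dr":[0,0,0],"fingers":-0.3},
    {"delta_pos":[1.9,-0.6,7],"dr":[0,0,0],"fingers":0},
    {"delta_pos":[1.9,-0.6,9],"dr":[0,0,0],"fingers":0.2},
    {"delta_pos":[1.9,-0.6,9.4],"dr":[0,0,0],"fingers":0.2}
  ],
  "newtons": 12
}}

```text
time: 18.15
tool_pos: [0.5064, 0.1731, 0.1056]
tool_rot: [3.141, 0.003, -0.004]
contact_force: [-0.3, -0.5, 0.5]
opening: 0.0379
grip_force: 0.0
```

{"api": "step_arm", "payload": {
  "increments": [
    {"delta_pos":[0,0,0],"dr":[0,0,0],"fingers":1},
    {"delta_pos":[0,0,0],"dr":[0,0,0],"fingers":1},
    {"delta_pos":[0,0,0],"dr":[0,0,0],"fingers":1},
    {"delta_pos":[0,0,0],"dr":[0,0,0],"fingers":1},
    {"delta_pos":[0,0,0],"dr":[0,0,0],"fingers":1}
  ]
}}

```text
time: 18.77
tool_pos: [0.508, 0.1746, 0.1081]
tool_rot: [3.141, -0.002, -0.002]
contact_force: [0.1, -1.7, 6.1]
opening: 0.0193
grip_force: 12.0
```

{"api": "step_arm", "payload": {
  "increments": [
    {"delta_pos":[0,0,-1],"dr":[0,0,0],"fingers":1},
    {"delta_pos":[0,0,-3],"dr":[0,0,0],"fingers":1},
    {"delta_pos":[0,0,-6],"dr":[0,0,0],"fingers":1},
    {"delta_pos":[0,0,-9],"dr":[0,0,0],"fingers":1},
    {"delta_pos":[0,2,-9],"dr":[0,0,0],"fingers":1}
  ]
}}

```text
time: 19.4
tool_pos: [0.5083, 0.1553, 0.1994]
tool_rot: [-3.141, -0.005, -0.0]
contact_force: [0.3, -0.5, -0.7]
opening: 0.0192
grip_force: 12.0
```

```bash
python3 -c "
from h import *
go(.573,-.384,.19,0);print(robot.observe()['grip_force'])"
```

```text
t 19.40 pos [0.5083 0.1553 0.1994] yaw -0.0 delta_pos [ 6.47 53.93  0.91] dr [-0.1 -0.3 -0. ] q6 1.72 open 0.0192
12.000553607940674
```

{"api": "step_arm", "payload": {
  "increments": [
    {"delta_pos":[0.5,4,0],"dr":[0,0,0],"fingers":1},
    {"delta_pos":[1,8.5,0],"dr":[0,0,0],"fingers":1},
    {"delta_pos":[1.6,13,0],"dr":[0,0,0],"fingers":1},
    {"delta_pos":[2.1,17.5,0],"dr":[0,0,0],"fingers":1},
    {"delta_pos":[2.6,22,0],"dr":[0,0,0],"fingers":1}
  ]
}}

```text
time: 20.02
tool_pos: [0.5315, -0.0676, 0.1958]
tool_rot: [-3.141, 0.003, -0.003]
contact_force: [0.0, -0.4, -0.7]
opening: 0.0191
grip_force: 12.0
```

{"api": "step_arm", "payload": {
  "increments": [
    {"delta_pos":[0.5,4.5,0],"dr":[0,0,0],"fingers":1},
    {"delta_pos":[1,9,0],"dr":[0,0,0],"fingers":1},
    {"delta_pos":[1.6,13.5,0],"dr":[0,0,0],"fingers":1},
    {"delta_pos":[2.1,18,0],"dr":[0,0,0],"fingers":1},
    {"delta_pos":[2.6,22,0],"dr":[0,0,0],"fingers":1}
  ]
}}

```text
time: 20.65
tool_pos: [0.5567, -0.2876, 0.1955]
tool_rot: [-3.14, 0.003, -0.003]
contact_force: [0.2, 0.2, -1.3]
opening: 0.0192
grip_force: 12.0
```

```bash
python3 -c "
from h import *
go(.573,-.384,.19,0);print(robot.observe()['grip_force'])"
```

```text
t 20.65 pos [ 0.5567 -0.2876  0.1955] yaw -0.2 delta_pos [1.66 9.63 0.53] dr [-0.1  0.1 -0.2] q6 0.98 open 0.0192
12.000419944524765
```

{"api": "step_arm", "payload": {
  "increments": [
    {"delta_pos":[0.8,4.5,0],"dr":[0,0,0],"fingers":1},
    {"delta_pos":[1.6,8.5,0],"dr":[0,0,0],"fingers":1},
    {"delta_pos":[1.6,9.6,3],"dr":[0,0,0],"fingers":1},
    {"delta_pos":[1.6,9.6,7],"dr":[0,0,0],"fingers":1},
    {"delta_pos":[1.6,9.6,11],"dr":[0,0,0],"fingers":1}
  ]
}}

```text
time: 21.28
tool_pos: [0.5721, -0.382, 0.0842]
tool_rot: [-3.14, 0.002, -0.003]
contact_force: [-0.7, 0.6, -0.1]
opening: 0.0192
grip_force: 12.0
```

{"api": "step_arm", "payload": {
  "increments": [
    {"delta_pos":[0,0,3],"dr":[0,0,0],"fingers":1},
    {"delta_pos":[0,0,5],"dr":[0,0,0],"fingers":1},
    {"delta_pos":[0,0,6.5],"dr":[0,0,0],"fingers":1},
    {"delta_pos":[0,0,7.5],"dr":[0,0,0],"fingers":1},
    {"delta_pos":[0,0,7.5],"dr":[0,0,0],"fingers":1}
  ]
}}

```text
time: 21.9
tool_pos: [0.5735, -0.3814, 0.0115]
tool_rot: [-3.141, 0.001, -0.002]
contact_force: [-1.3, -0.7, -1.0]
opening: 0.0193
grip_force: 12.0
```

```bash
python3 -c "
from h import *
go(.573,-.384,.003,0);print(robot.observe()['grip_force'])"
```

```text
t 21.90 pos [ 0.5735 -0.3814  0.0115] yaw -0.1 delta_pos [-0.05  0.26  0.85] dr [-0.   0.1 -0.1] q6 0.88 open 0.0193
11.999913901090622
```

{"api": "step_arm", "payload": {
  "increments": [
    {"delta_pos":[0,0.2,0.3],"dr":[0,0,0],"fingers":1},
    {"delta_pos":[0,0.2,0.5],"dr":[0,0,0],"fingers":1},
    {"delta_pos":[0,0.2,0.7],"dr":[0,0,0],"fingers":1},
    {"delta_pos":[0,0.2,0.8],"dr":[0,0,0],"fingers":1},
    {"delta_pos":[0,0.2,0.8],"dr":[0,0,0],"fingers":1}
  ]
}}

```text
time: 22.52
tool_pos: [0.574, -0.3835, 0.0042]
tool_rot: [-3.142, 0.0, -0.002]
contact_force: [-0.6, -0.1, -1.3]
opening: 0.0192
grip_force: 12.0
```

{"api": "step_arm", "payload": {
  "increments": [
    {"delta_pos":[0,0,0.15],"dr":[0,0,0],"fingers":1},
    {"delta_pos":[0,0,0.15],"dr":[0,0,0],"fingers":1},
    {"delta_pos":[0,0,0.15],"dr":[0,0,0],"fingers":0.3},
    {"delta_pos":[0,0,0.15],"dr":[0,0,0],"fingers":0.3},
    {"delta_pos":[0,0,0.15],"dr":[0,0,0],"fingers":0.3}
  ]
}}

```text
time: 23.15
tool_pos: [0.574, -0.3835, 0.0026]
tool_rot: [-3.142, 0.0, -0.002]
contact_force: [0.8, -0.3, 0.1]
opening: 0.0324
grip_force: 0.0
```

{"api": "step_arm", "payload": {
  "increments": [
    {"delta_pos":[0,0,-2],"dr":[0,0,0],"fingers":0.3},
    {"delta_pos":[0,0,-6],"dr":[0,0,0],"fingers":0},
    {"delta_pos":[0,0,-11],"dr":[0,0,0],"fingers":-1},
    {"delta_pos":[0,0,-16],"dr":[0,0,0],"fingers":-1},
    {"delta_pos":[0,0,-16],"dr":[0,0,0],"fingers":-1}
  ]
}}

```text
time: 23.78
tool_pos: [0.5762, -0.3853, 0.1702]
tool_rot: [3.134, -0.009, -0.002]
contact_force: [-0.2, -0.1, 0.9]
opening: 0.0675
grip_force: 0.0
```

Run:
```python
from h import *
from scipy.optimize import least_squares
p,im=snap('wrist','w9.png')
H,S,V=cv2.split(cv2.cvtColor(im,cv2.COLOR_RGB2HSV))
m=((H>2)&(H<14)&(S>200)&(V>40)).astype(np.uint8)
k,l,st,ce=cv2.connectedComponentsWithStats(m);i=1+np.argmax(st[1:,4]);print(st[i])
pts=np.argwhere(l==i)[:,::-1];hull=cv2.convexHull(pts.astype(np.int32))[:,0]
Q=np.array([onz(p,c,.023)[:2] for c in hull.astype(float)])
f=least_squares(lambda q:np.hypot(*(Q-q[:2]).T)-q[2],[*Q.mean(0),.036],loss='soft_l1',f_scale=.002);print('cap',f.x,np.abs(f.fun).max())
go(.507,.175,.15,24)
```

```text
[263 165  16   4  20]
cap [ 0.57503492 -0.40375266  0.01299255] 0.0015788788148601123
t 23.82 pos [ 0.575  -0.3844  0.1668] yaw -0.1 delta_pos [ -6.94 -55.93   1.41] dr [  0.3  -0.2 -24.1] q6 0.87 open 0.0716
```

Run:
```python
from h import *
from scipy.optimize import least_squares
p=viewer.camera_params('wrist');im=cv2.imread('pics/w9.png')
H,S,V=cv2.split(cv2.cvtColor(im,cv2.COLOR_BGR2HSV))
m=((H>2)&(H<20)&(S>170)&(V>40)).astype(np.uint8)
for y in range(100,230,6): print(y,''.join('#' if m[y,x] else 'b' if 100<H[y,x]<125 and S[y,x]>120 else '.' for x in range(150,380,3)))
k,l,st,ce=cv2.connectedComponentsWithStats(m)
for i in range(1,k):
  if st[i,4]>600:
    pts=np.argwhere(l==i)[:,::-1];hull=cv2.convexHull(pts.astype(np.int32))[:,0]
    Q=np.array([onz(p,c,.023)[:2] for c in hull.astype(float)])
    f=least_squares(lambda q:np.hypot(*(Q-q[:2]).T)-q[2],[*Q.mean(0),.036],loss='soft_l1',f_scale=.002);print(st[i],'cap',f.x,np.abs(f.fun).max())
```

```text
100 .............................................................................
106 .............................................................................
112 .............................................................................
118 .............................................................................
124 .............................................................................
130 .............................................................................
136 .............................................................................
142 ..................bbbbbbbbbbbbbbbbbbb........................................
148 ..................bbbbbbbbbbbbbbb...bbbbbbbbbbbbbbbbbb.......................
154 ..................bbbbbbbbbbb.##########.bbbbbbbbbbbbb.......................
160 ..................bbbbbbbbb.##############.bbbbbbbbbbb.......................
166 ..................bbbbbbbb.################.bbbbbbbbb........................
172 ..................bbbbbbb.#########..####....bbbbbbbb........................
178 ..................bbbbbbb.##############.###.bbbbbbbb........................
184 ..................bbbbbbbb##################bbbbbbbbb........................
190 ..................bbbbbbbb.################bbbbbbbbbb........................
196 ..................bbbbbbbbbb.############.bbbbbbbbbbb........................
202 ..................bbbbbbbbbbbbb..####..bbbbbbbbbbbbbb........................
208 ..................bbbbbbbbbbbbbbbbbbbbbbbbbbbbbbbbbbb........................
214 ..................bbbbbbbbbbbbbbbbbbbbbbbbbbbbbbbbbb.........................
220 ..................bbbbbbbbbb..................bbbbbb.........................
226 ...................bbbbb......................bbbbbb.........................
[ 227  150   54   53 2228] cap [ 0.57105273 -0.38107775  0.03407112] 0.0006474322392306109
```

{"api": "step_arm", "payload": {
  "increments": [
    {"delta_pos":[-0.6,-4.5,0],"dr":[0,0,-2],"fingers":-1},
    {"delta_pos":[-1.2,-9.5,0],"dr":[0,0,-4],"fingers":-1},
    {"delta_pos":[-1.8,-14.5,0],"dr":[0,0,-6],"fingers":-1},
    {"delta_pos":[-2.4,-19.5,0],"dr":[0,0,-8],"fingers":-1},
    {"delta_pos":[-3,-24.5,0],"dr":[0,0,-10],"fingers":-1}
  ]
}}

```text
time: 24.45
tool_pos: [0.5434, -0.1366, 0.1619]
tool_rot: [-3.14, 0.002, 0.173]
contact_force: [0.5, 1.2, 0.4]
opening: 0.0915
grip_force: 0.0
```

```bash
python3 -c "
from h import *
go(.507,.175,.15,24)"
```

```text
t 24.45 pos [ 0.5434 -0.1366  0.1619] yaw 9.9 delta_pos [  1.78 -31.32   1.22] dr [ -0.1   0.1 -14.1] q6 1.01 open 0.0915
```

{"api": "step_arm", "payload": {
  "increments": [
    {"delta_pos":[0.3,-5,0],"dr":[0,0,-3],"fingers":-1},
    {"delta_pos":[0.6,-10,0],"dr":[0,0,-6],"fingers":-1},
    {"delta_pos":[0.9,-15,0],"dr":[0,0,-9],"fingers":-1},
    {"delta_pos":[1.1,-20,0],"dr":[0,0,-12],"fingers":-1},
    {"delta_pos":[1.4,-25,0],"dr":[0,0,-14.1],"fingers":-1}
  ]
}}

```text
time: 25.08
tool_pos: [0.5143, 0.1117, 0.162]
tool_rot: [-3.141, 0.002, 0.42]
contact_force: [1.2, 0.6, -0.6]
opening: 0.0916
grip_force: 0.0
```

{"api": "step_arm", "payload": {
  "increments": [
    {"delta_pos":[-1,-3,0],"dr":[0,0,0],"fingers":-1},
    {"delta_pos":[-1.2,-6.2,0],"dr":[0,0,0],"fingers":-1},
    {"delta_pos":[-1.2,-6.2,1],"dr":[0,0,0],"fingers":-1},
    {"delta_pos":[-1.2,-6.2,1],"dr":[0,0,0],"fingers":-1},
    {"delta_pos":[-1.2,-6.2,1],"dr":[0,0,0],"fingers":-1}
  ]
}}

```text
time: 25.7
tool_pos: [0.4797, 0.1611, 0.1524]
tool_rot: [3.141, 0.001, 0.417]
contact_force: [-0.8, -0.3, -0.3]
opening: 0.0919
grip_force: 0.0
```

Run:
```python
from h import *
go(.507,.175,.15,24)
p,im=snap('wrist','w10.png')
g=cv2.medianBlur(cv2.cvtColor(im,cv2.COLOR_RGB2GRAY),3)
cs=cv2.HoughCircles(g,cv2.HOUGH_GRADIENT,1.5,10,param1=60,param2=25,minRadius=25,maxRadius=55)
for c in ([] if cs is None else cs[0][:8]):
    C=onz(p,c[:2],.122);E=onz(p,c[:2]+[c[2],0],.122);print(c,C.round(4),'r',np.linalg.norm(C-E).round(4))
b=im.astype(int)
for y in range(120,260,6): print(y,''.join('#' if (b[y,x,0]-b[y,x,2]>12) else '.' if g[y,x]>90 else 'd' for x in range(160,350,3)))
```

```text
t 25.70 pos [0.4797 0.1611 0.1524] yaw 23.9 delta_pos [ 3.06 -0.16  0.24] dr [ 0.   0.  -0.1] q6 1.33 open 0.0919
[251.25     140.25      52.449997] [0.5244 0.1859 0.122 ] r 0.0424
[416.25     137.25      50.800003] [0.5817 0.064  0.122 ] r 0.0433
[251.25 164.25  31.75] [0.5064 0.178  0.122 ] r 0.0262
[419.25 147.75  47.35] [0.5754 0.0571 0.122 ] r 0.0407
[428.25 134.25  44.05] [0.5879 0.0561 0.122 ] r 0.0376
[246.75 155.25  40.9 ] [0.5117 0.1844 0.122 ] r 0.0335
[50.25 86.25 44.2 ] [0.4996 0.3483 0.122 ] r 0.0359
[257.25 153.75  40.75] [0.5163 0.1771 0.122 ] r 0.0334
120 ..............###.........###########.......###.................
126 .............####......#################.....###................
132 .............###......###################....###................
138 .............###....######################....##................
144 .............###...########################...##................
150 .............###...########################..###................
156 ..............##...########################..###dd..dd..........
162 ..............###..###################
[... 430 characters left out ...]
.........d
204 ..............................................................dd
210 ................................................................
216 ................................................................
222 .....dd...................................................d.....
228 ....ddd..................................................dddd#..
234 ..ddddd..................................................ddddd..
240 .dddddd.##...............................................ddddddd
246 dddddddd.................................................ddddddd
252 ................................................................
258 ................................................................
```

{"api": "step_arm", "payload": {
  "increments": [
    {"delta_pos":[2,-0.2,0],"dr":[0,0,0],"fingers":-1},
    {"delta_pos":[3.1,-0.4,1],"dr":[0,0,0],"fingers":-1},
    {"delta_pos":[3.1,-0.4,4],"dr":[0,0,0],"fingers":-1},
    {"delta_pos":[3.1,-0.4,7],"dr":[0,0,0],"fingers":-1},
    {"delta_pos":[3.1,-0.4,9],"dr":[0,0,0],"fingers":-1}
  ],
  "newtons": 12
}}

```text
time: 26.38
tool_pos: [0.5052, 0.1778, 0.0606]
tool_rot: [-3.141, 0.003, 0.418]
contact_force: [-0.2, -0.3, -0.1]
opening: 0.0916
grip_force: 0.0
```

{"api": "step_arm", "payload": {
  "increments": [
    {"delta_pos":[0,0,0],"dr":[0,0,0],"fingers":0},
    {"delta_pos":[0,0,0],"dr":[0,0,0],"fingers":1},
    {"delta_pos":[0,0,0],"dr":[0,0,0],"fingers":1},
    {"delta_pos":[0,0,0],"dr":[0,0,0],"fingers":1},
    {"delta_pos":[0,0,0],"dr":[0,0,0],"fingers":1}
  ]
}}

```text
time: 27.0
tool_pos: [0.5068, 0.1782, 0.0636]
tool_rot: [3.141, -0.002, 0.418]
contact_force: [-0.1, 0.1, 5.2]
opening: 0.0623
grip_force: 12.1
```

```bash
python3 -c "
from h import *
go(.5968,-.0095,.062,24);print(robot.observe()['grip_force'])"
```

```text
t 27.00 pos [0.5068 0.1782 0.0636] yaw 24.0 delta_pos [ 0.6  20.81  0.17] dr [ 0.  -0.1 -0. ] q6 1.35 open 0.0623
12.065511834807694
```

{"api": "step_arm", "payload": {
  "increments": [
    {"delta_pos":[0,0.8,0],"dr":[0,0,0],"fingers":1},
    {"delta_pos":[0.1,2.2,0],"dr":[0,0,0],"fingers":1},
    {"delta_pos":[0.1,4.0,0],"dr":[0,0,0],"fingers":1},
    {"delta_pos":[0.2,5.8,0],"dr":[0,0,0],"fingers":1},
    {"delta_pos":[0.2,7.6,0],"dr":[0,0,0],"fingers":1}
  ]
}}

```text
time: 27.62
tool_pos: [0.5392, 0.1101, 0.0636]
tool_rot: [-3.14, -0.002, 0.418]
contact_force: [-2.0, 3.0, 6.8]
opening: 0.0624
grip_force: 12.1
```

{"api": "step_arm", "payload": {
  "increments": [
    {"delta_pos":[0,1.8,0],"dr":[0,0,0],"fingers":1},
    {"delta_pos":[0.1,3.6,0],"dr":[0,0,0],"fingers":1},
    {"delta_pos":[0.1,5.4,0],"dr":[0,0,0],"fingers":1},
    {"delta_pos":[0.2,7.2,0],"dr":[0,0,0],"fingers":1},
    {"delta_pos":[0.2,8.8,0],"dr":[0,0,0],"fingers":1}
  ]
}}

```text
time: 28.25
tool_pos: [0.5767, 0.0304, 0.0636]
tool_rot: [-3.14, -0.001, 0.418]
contact_force: [-1.8, 4.1, 7.2]
opening: 0.063
grip_force: 12.1
```

```bash
python3 -c "
from h import *
go(.5968,-.0095,.062,24);print(robot.observe()['grip_force'])"
```

```text
t 28.25 pos [0.5767 0.0304 0.0636] yaw 24.0 delta_pos [0.22 4.47 0.15] dr [-0.1 -0.1 -0. ] q6 1.07 open 0.0630
12.102251759497449
```

{"api": "step_arm", "payload": {
  "increments": [
    {"delta_pos":[0.1,1.4,0],"dr":[0,0,0],"fingers":1},
    {"delta_pos":[0.2,2.6,0],"dr":[0,0,0],"fingers":1},
    {"delta_pos":[0.2,3.6,0],"dr":[0,0,0],"fingers":1},
    {"delta_pos":[0.2,4.2,0],"dr":[0,0,0],"fingers":1},
    {"delta_pos":[0.2,4.2,0],"dr":[0,0,0],"fingers":1}
  ]
}}

```text
time: 28.88
tool_pos: [0.5957, -0.0076, 0.0636]
tool_rot: [3.141, -0.001, 0.418]
contact_force: [-1.0, -0.1, 5.7]
opening: 0.0624
grip_force: 12.1
```

{"api": "step_arm", "payload": {
  "increments": [
    {"delta_pos":[0,0,0],"dr":[0,0,0],"fingers":-1},
    {"delta_pos":[0,0,0],"dr":[0,0,0],"fingers":-1},
    {"delta_pos":[0,0,0],"dr":[0,0,0],"fingers":-1},
    {"delta_pos":[0,0,0],"dr":[0,0,0],"fingers":-1},
    {"delta_pos":[0,0,-1],"dr":[0,0,0],"fingers":-1}
  ]
}}

```text
time: 29.5
tool_pos: [0.5946, -0.0075, 0.0723]
tool_rot: [-3.141, 0.002, 0.418]
contact_force: [-1.3, -0.3, 0.2]
opening: 0.0919
grip_force: 0.0
```

{"api": "step_arm", "payload": {
  "increments": [
    {"delta_pos":[0,0,-4],"dr":[0,0,0],"fingers":-1},
    {"delta_pos":[0,0,-8],"dr":[0,0,0],"fingers":-1},
    {"delta_pos":[0,0,-12],"dr":[0,0,0],"fingers":-1},
    {"delta_pos":[0,0,-12],"dr":[0,0,0],"fingers":-1},
    {"delta_pos":[0,0,-12],"dr":[0,0,0],"fingers":-1}
  ]
}}

```text
time: 30.12
tool_pos: [0.5949, -0.0075, 0.1926]
tool_rot: [-3.141, 0.0, 0.418]
contact_force: [-0.1, 0.1, -0.7]
opening: 0.0919
grip_force: 0.0
```

Run:
```python
from h import *
from scipy.optimize import least_squares
go(.5968,-.0095,.18,24)
p,im=snap('wrist','w12.png');ps,sc=snap('scene','c12.png')
H,S,V=cv2.split(cv2.cvtColor(im,cv2.COLOR_RGB2HSV))
m=((H>105)&(H<125)&(S>150)&(V>60)).astype(np.uint8);k,l,st,ce=cv2.connectedComponentsWithStats(m)
for i in range(1,k):
    if st[i,4]<60: continue
    ys,xs=np.where(l==i);Q=np.array([onz(p,(x,y),.012)[:2] for x,y in zip(xs,ys)])
    f=least_squares(lambda q:np.hypot(*(Q-q).T)-.0595,Q.mean(0),loss='soft_l1',f_scale=.003);print('blue',st[i],f.x.round(4),f.fun.std().round(4))
g=cv2.medianBlur(cv2.cvtColor(im,cv2.COLOR_RGB2GRAY),3)
cs=cv2.HoughCircles(g,cv2.HOUGH_GRADIENT,1.5,10,param1=60,param2=25,minRadius=20,maxRadius=50)
for c in ([] if cs is None else cs[0][:10]):
    C=onz(p,c[:2],.122);E=onz(p,c[:2]+[c[2],0],.122);print(c,C.round(4),'r',np.linalg.norm(C-E).round(4))
# changes in scene vs start
a=cv2.imread('pics/scene0.png');d=cv2.absdiff(a,sc[:,:,::-1]).max(2)>60
d=cv2.morphologyEx(d.astype(np.uint8),cv2.MORPH_OPEN,np.ones((3,3)));k,l,st,ce=cv2.connectedComponentsWithStats(d)
print(st[1:][st[1:,4]>25].tolist())
```

```text
t 30.12 pos [ 0.5949 -0.0075  0.1926] yaw 24.0 delta_pos [0.1  0.26 1.26] dr [-0.  0. -0.] q6 1.01 open 0.0919
blue [213 121  90  80 844] [ 0.5964 -0.0094] 0.0017
[257.25     167.25      45.800003] [6.146e-01 6.000e-04 1.220e-01] r 0.0447
[102.75 161.25  40.85] [0.5587 0.1417 0.122 ] r 0.0407
[257.25 182.25  34.25] [ 0.6009 -0.0055  0.122 ] r 0.0339
[381.75 261.75  39.2 ] [ 0.5749 -0.165   0.122 ] r 0.0437
[111.75 168.75  42.5 ] [0.5551 0.1313 0.122 ] r 0.0425
[465.75 143.25  44.15] [ 0.7195 -0.1754  0.122 ] r 0.046
[ 96.75 173.25  49.1 ] [0.5446 0.1439 0.122 ] r 0.0495
[437.25 147.75  29.3 ] [ 0.7039 -0.1516  0.122 ] r 0.0298
[482.25 149.25  27.5 ] [ 0.7218 -0.1944  0.122 ] r 0.029
[363.75  36.75  33.95] [ 0.7595 -0.0374  0.122 ] r 0.0304
[[207, 1, 9, 17, 104], [220, 0, 28, 9, 151], [27, 7, 7, 7, 31], [253, 6, 6, 12, 60], [59, 10, 7, 8, 39], [228, 16, 16, 14, 112], [43, 21, 8, 9, 46], [11, 24, 34, 23, 456], [256, 26, 8, 10, 63], [208, 36, 73, 123, 4489], [30, 47, 7, 7, 36], [223, 46, 5, 6, 27], [18, 84, 71, 49, 1262], [210, 94, 9, 11, 60], [134, 100, 21, 9, 92], [180, 101, 42, 25, 305], [141, 126, 22, 16, 179], [160, 128, 43, 33, 591], [260, 136, 40, 51, 978], [55, 160, 72, 36, 643], [103, 170, 42, 23, 247], [16, 173, 29, 16, 297], [237, 175, 24, 38, 659], [174, 179, 16, 27, 201], [106, 202, 40, 46, 1156], [60, 204, 38, 104, 1893], [169, 207, 13, 8, 53], [145, 253, 14, 13, 130], [124, 262, 20, 9, 63]]
```

```bash
python3 -c "
from h import *
print(robot.hand_in())"
```

```text
the job is handed in; nothing more can be done
None
```

The job is handed in at about 30 s of the 72 s limit, with no verdict shown: the block and cap lie in the blue tray (cap knob up), and the white mug stands about 4 mm and the brown mug about 6 mm from their ring centres. Nothing else was touched as far as I could tell, though the first two grasps of the block closed on air because the real fingertips sit about 29 mm above the reported tool position.

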